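Open the slide steam chamber and put its bayonet lid on the cork mat

TASK

The slides in the steel steam chamber are done: open it. Push the lid round counter-clockwise until its three lugs stand in the slots of the pot's flange, keeping off the knob until then (twisting would unscrew it), and lift the lid straight off. Set it down, without dropping it, knob up in the middle of the round cork mat, without disturbing the dropper bottle, the timer or the stack of slides that stand about.

Things in the scene. Friction and masses are not known exactly. Their poses are not given: they have to be found in the camera images.
- chamber: Fixed steam chamber: grey round heater base, 160 mm across and 34 mm high, and on it a steel pot, 140 mm across, rim at 120 mm. Origin: centre of the underside, on the bench; z up; +x is the direction of a slot and of the index ear. The pot's black handle sticks out at -60 deg from +x (to 152 mm radius, top 31 mm below the rim), a short grip opposite.
- rim (a point): Centre of the pot's rim. Three outward flange segments ring the rim: out to 82 mm radius, 6 mm thick, 75 deg long each. The three 45 deg slots between them are centred on the chamber's +x and 120 deg either side. Left of the chamber stands the microtome with a scanner, up to about 0.35 m high: cross it above that.
- ear (a point): Top of the tip of the flat steel index ear, 10 mm wide, that sticks out of the pot along the chamber's +x to 114 mm radius; this point is at 108 mm radius, 15 mm below the rim. The lid's lever stands right over it when the lugs are in the slots.
- lid: Loose steel lid, disc 153 mm across, 0.36 to 0.6 kg, flat on the rim. Origin: centre of the disc's underside (at rim height when seated); z up; +x along the lever. Three claws 30 mm wide, at +x and 120 deg either side, out to 89 mm radius, reach 15 mm below the disc; their inward lugs hook under the flange with 3 mm play. Set down, it stands on the claws, origin 15 mm above the support.
- lid_edge (a point): Point on the disc's edge, on the lid's +x, at rim height. At the start the lid's +x is 40 to 60 deg clockwise (from above) of the chamber's +x and it cannot lift. It lifts when turned counter-clockwise until both agree within about 7 deg; farther, the lugs run under the next flange segments (no stop). It turns with light friction, a few N at the lever, and stays where left.
- lever (a point): Middle of the black grip of the lid's lever, 122 mm from the lid's axis and 8 mm above the disc's underside. The grip is 56 mm long radially (94 to 150 mm radius), 20 mm wide, 16 mm high, its underside level with the disc's underside; made to be pushed sideways, free on both sides and 31 mm of air below to the pot's handle.
- knob (a point): Point on the lid's axis, 40 mm above the disc's underside, where to grip the black round knob, which is only for lifting (it would unscrew): 39 mm diameter, upright sides from 24 to 46 mm above the disc's underside, top at 52 mm; the slightly domed disc around it is at most 12 mm high (vent stubs to 15 mm).
- mat: Fixed round cork mat, 210 mm across, 8 mm thick, flat on the bench. Origin: centre of its underside; its yaw means nothing.
- dropper: Bystander: brown dropper bottle standing upright, 36 mm across, 108 mm tall, loose; origin: centre of its underside.
- timer: Bystander: red bench timer lying flat, 78 x 62 x 17 mm, loose; origin: centre of its underside.
- slides: Bystander: a small stack of glass slides lying flat, 28 x 77 x 8 mm (long side along its y), loose; origin: centre of its underside.

How it is judged:
By the outcome, as a careful person would: the job done as asked, in the order asked, and still so for the second after the job is handed in, with the robot touching nothing.
It also fails if it takes over 64 s, if anything falls off the work surface, if the arm or the gripper's body presses on something with over 40 N, if the wrist force passes 120 N, or if a joint passes its speed limit or range.

ROBOT

A 6-joint arm with a two-finger parallel gripper is mounted at the origin on a cart in front of the work surface, level with it; the furniture and walls round the work are solid. World frame = base frame: x ahead of the robot, y to its left, z up, the work surface at z = 0. Lengths are in m, angles in degrees, forces in N, time in s.
With the tool pointing down it reaches from about 0.25 to 0.8 m from the base axis. Payload 8.5 kg.
Tool frame: the origin (TCP) lies midway between the tips of the shut fingers; the grasp point (between the pads) lies 19 mm behind it (bot.pinch_z is the distance from the TCP to the grasp point, in m); z points along the fingers, y is the direction in which the jaws open and shut (so a half turn about z gives the same grasp; the last joint's range is limited). The gripper opens to 85 mm and grips with 20 to 120 N. Pads are 22 mm wide; open, the fingers measure 114 mm over their backs; the gripper's body (76 mm by 85 mm) begins 54 mm behind the grasp point. The pads swing forward as they close: fully open they stand 13 mm farther back than shut.
Start: joints at [76.433, 13.648, -0.773, 75.585, 0, 90], TCP at [0.123, 0.51, 0.209] pointing down, gripper open.
Joint ranges: [-152.45, 152.45], [-59.26, 108.67], [-65.41, 83.53], [-104.44, 129.93], [-82.83, 76.93], [-180, 180]. Speed limits (degrees/s): [127.2, 127.2, 159.86, 180, 180, 180].

INTERFACE

Orientations are given as a 3x3 rotation matrix whose columns are the frame's x, y, z axes.
In Python, from workcell import bot gives the robot as it stands.
- The arm moves only by the tool carry_out, never from a script. Its argument "series" is text: rows parted by semicolons, each of 7 numbers parted by spaces: the finger opening in cm, from 0 to 8.54, then the shift along the tool's x, y, z in cm, then the turn, a rotation vector about the tool's x, y, z in degrees. In form: hand x y z ax ay az; .... A call has exactly 8 rows; each row shifts and turns the commanded pose from where the row before left it, along the tool's axes as they then stand; what a row does not reach is not made up. A row lasts 1/10 s, in which the tool goes at most 50 mm and 8.59 degrees, less where a joint would pass 70% of its speed; a pose out of reach is approached as far as the arm can. A call with a gripper value outside its range is refused whole. The fingers move at their own pace and stop on an object; "squeeze" is the grip in N (left out, the last holds). Time passes only in rows, so rows that do not move let the fingers close, or fill a call up. It gives the time, the measured TCP pose, the force and the opening at its end, in the units of the state.
- bot.read_state(): the state, without advancing time (a new reading comes with each control period).
- bot.snapshot(name): name is "side" or "top"; returns a dict with "image" (384x512x3 uint8, red, green, blue), "fx", "fy", "cx", "cy" (pixels), "R" (3x3) and "t" (3): a world point X has camera coordinates R X + t. Camera axes: x right, y down, z forward; pixel columns grow to the right and rows downward; lengths in m; the calibration is good to about 2 mm. A picture is of the moment at which its call begins. There is no depth.
- bot.job_done(): hands the job in, once; it reports no verdict.
The state is a dict: "clock": time; "qpos": joint angles; "qvel": joint speeds; "tau": joint torques, N m; "tcp_pos": TCP position; "tcp_rot": TCP orientation; "ft_force": force on the tool from outside, world axes, zero at the start; "ft_torque": the same for the moment, N m; "gripper_width": finger opening in m.
Only numpy, scipy, OpenCV 4.12 (cv2) and the standard library are available. Lean on these libraries where they do the work, as an engineer would, in place of code of your own. Each camera call takes 0.05 s, during which the arm holds its last target.

## Working session

There is one attempt and no reset: what is moved stays moved. The work goes in short steps, Python scripts to look and compute and a tool call to move; the robot and the scene stay as the last step left them, time stands still between calls to the robot, and variables do not carry over. Pictures are saved under pics/ and viewed, and the job is handed in when it is done.

Besides the shell and the picture viewer there is one more tool, called as a command line: name --argument value ..., lists and objects as JSON in quotes. carry_out: Moves the arm, as the interface text tells. Its arguments: {"type":"object","properties":{"series":{"type":"string"},"squeeze":{"type":"number"}},"required":["series"]}

```bash
ls; mkdir -p pics; python3 - <<'E'
from workcell import bot
import cv2,pickle
s=bot.read_state();print(s)
d={}
for n in("side","top"):
    p=bot.snapshot(n);d[n]=p;cv2.imwrite(f"pics/{n}0.png",p["image"][:,:,::-1])
    print(n,p["fx"],p["fy"],p["cx"],p["cy"],p["R"],p["t"])
pickle.dump(d,open("snap0.pkl","wb"))
E
```

```text
pics
{'clock': 0.0, 'qpos': array([ 7.64328561e+01,  1.36797068e+01, -8.17042702e-01,  7.55829811e+01,
        1.23874132e-04,  8.99991909e+01]), 'qvel': array([ 0.01131911, -0.02777521,  0.05128363, -0.00351247, -0.04553895,
       -0.05476071]), 'tau': array([-2.25173717e-03, -5.38774145e+01,  3.46440625e+01,  1.81734539e-02,
       -1.23673003e-04, -5.13062318e-06]), 'tcp_pos': array([0.12305338, 0.509924  , 0.2081884 ]), 'tcp_rot': array([[-9.72098994e-01,  2.34570753e-01, -3.28540582e-04],
       [ 2.34570983e-01,  9.72098053e-01, -1.35222314e-03],
       [ 2.18165946e-06, -1.39156085e-03, -9.99999032e-01]]), 'ft_force': array([-0.07596468, -0.19058407, -0.02092942]), 'ft_torque': array([-0.01707354, -0.03844286,  0.01884303]), 'gripper_width': 0.08565956716099112}
side 475.45660491194985 475.45660491194985 258.3826830135999 189.9165757136004 [[ 0.99681575 -0.07887885  0.01168247]
 [-0.03794163 -0.5980482  -0.80056155]
 [ 0.07013405  0.79756911 -0.59913665]] [-0.5700513  -0.05008913  1.6527579 ]
top 347.2402366713207 347.2402366713207 254.58090830300628 190.18860360332383 [[ 0.01702697 -0.99973104 -0.01574554]
 [-0.98142085 -0.01370096 -0.19137765]
 [ 0.19111045  0.01871159 -0.98139017]] [-0.28033239  0.54911713  1.04129776]
```

View pics/side0.png

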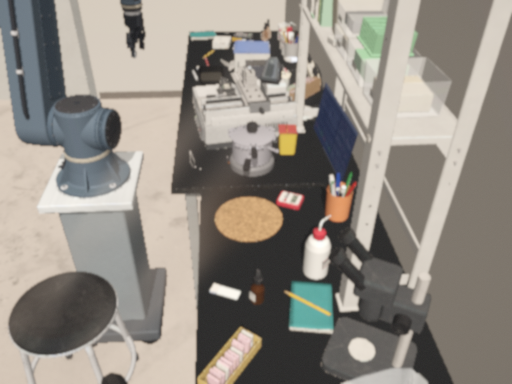

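View pics/top0.png

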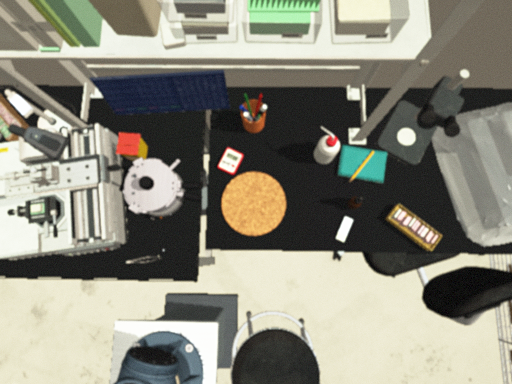

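```bash
cat > h.py <<'E'
import numpy as np,cv2,pickle
def ray(p,u,v):
    d=p["R"].T@np.array([(u-p["cx"])/p["fx"],(v-p["cy"])/p["fy"],1.0]); return -p["R"].T@p["t"],d
def atz(p,u,v,z):
    o,d=ray(p,u,v); return o+d*(z-o[2])/d[2]
def proj(p,X):
    c=np.asarray(X)@p["R"].T+p["t"]; return np.stack([p["fx"]*c[...,0]/c[...,2]+p["cx"],p["fy"]*c[...,1]/c[...,2]+p["cy"]],-1)
def tri(p,uv,q,uw):
    o,d=ray(p,*uv);a,b=ray(q,*uw)
    k=np.linalg.lstsq(np.stack([d,-b],1),a-o,rcond=None)[0]
    x=o+k[0]*d;y=a+k[1]*b;return (x+y)/2,np.linalg.norm(x-y)
def crop(p,u0,v0,w,h,s,name):
    im=p["image"][v0:v0+h,u0:u0+w,::-1];cv2.imwrite(name,cv2.resize(im,None,fx=s,fy=s,interpolation=cv2.INTER_CUBIC))
E
python3 - <<'E'
from h import *
d=pickle.load(open("snap0.pkl","rb"))
crop(d["top"],110,145,100,75,8,"pics/tc.png")
crop(d["side"],215,110,100,75,8,"pics/sc.png")
E
```

```text
(no output)
```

View pics/tc.png

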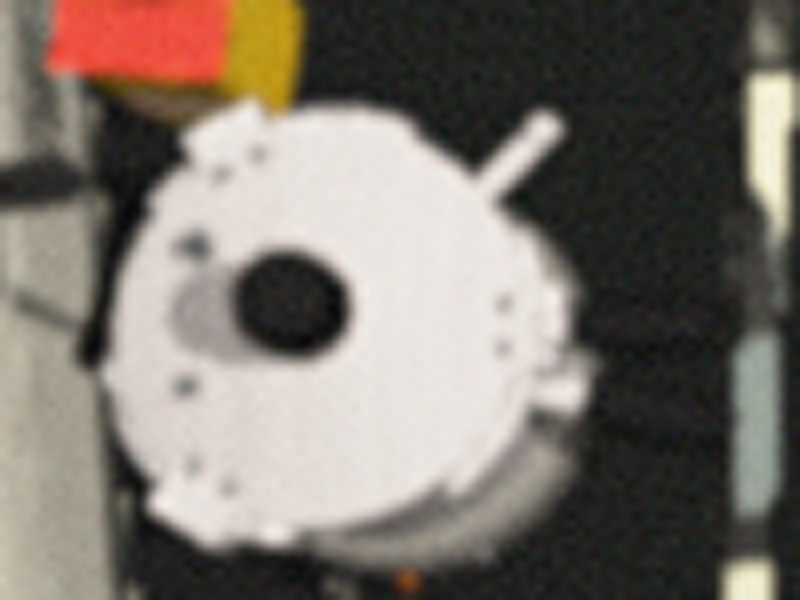

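View pics/sc.png

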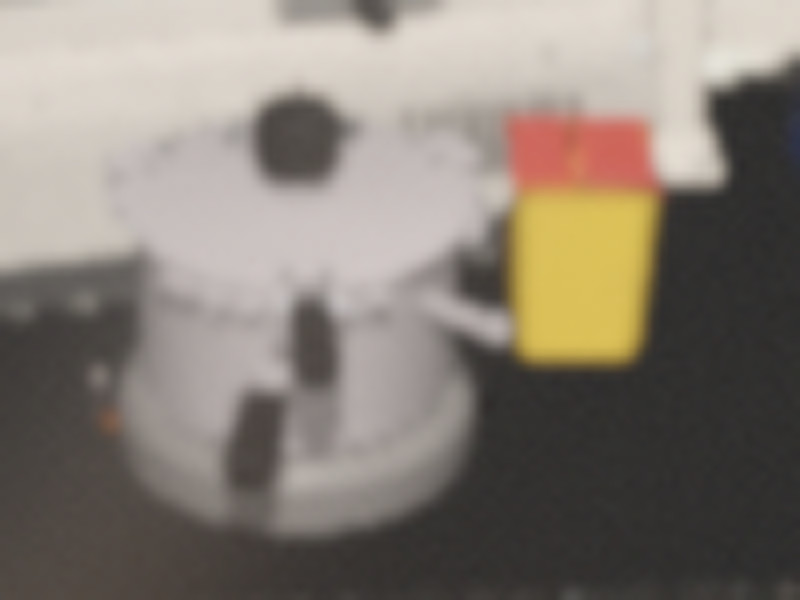

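```bash
python3 - <<'E'
from h import *
d=pickle.load(open("snap0.pkl","rb"));T=d["top"];S=d["side"]
t=lambda U,V:(110+(U+.5)/8-.5,145+(V+.5)/8-.5)
s=lambda U,V:(215+(U+.5)/8-.5,110+(V+.5)/8-.5)
print("knobtop",tri(T,t(291,300),S,s(299,112)))
k=atz(T,*t(291,300),.172);print(k, atz(S,*s(299,112),.172))
print("ear end",tri(T,t(548,122),S,s(503,332)))
e=atz(T,*t(548,122),.105);print(e,np.hypot(*(e-k)[:2]),np.degrees(np.arctan2(*(e-k)[1::-1])))
for n,(U,V) in dict(c1=(560,310),c2=(215,130),c3=(180,515)).items():
    c=atz(T,*t(U,V),.12);print(n,c,np.hypot(*(c-k)[:2]),np.degrees(np.arctan2(*(c-k)[1::-1])))
print("lever end side",atz(S,*s(318,345),.13))
print(tri(T,t(560,310),S,s(310,285)))
def P(p,u,v,z):return atz(p,u,v,z).round(4)
print("mat T",P(T,254,204,.008),"S",P(S,249,219,.008))
print("timer",P(T,231,160.5,.017),P(S,290,201,.017))
print("dropper base/top",tri(T,(357,202),S,(258.5,272)),P(S,257,300,0))
print("slides",P(T,344.5,229,.008),P(S,225,292,.008))
print("box",P(T,130,145,.13),P(S,288,128,.13))
E
```

```text
knobtop (array([0.55014791, 0.03372685, 0.16800851]), np.float64(0.0008799030916334746))
[0.54884153 0.03230431 0.172     ] [0.55008134 0.02671301 0.172     ]
ear end (array([ 0.63390808, -0.03673448,  0.09956654]), np.float64(0.0030231380419084197))
[ 0.63393286 -0.0379065   0.105     ] 0.11031813150831107 -39.52682282337417
c1 [ 0.5575811  -0.05040263  0.12      ] 0.08316740975854578 -83.96799409058679
c2 [0.6249817  0.08383171 0.12      ] 0.09193692608037146 34.08794397593958
c3 [0.47899777 0.08466857 0.12      ] 0.08729357124281571 143.1398513815995
lever end side [ 0.54992141 -0.09091167  0.13      ]
(array([ 0.55152023, -0.05477967,  0.13696966]), np.float64(0.004818239214352456))
mat T [ 0.516  -0.2699  0.008 ] S [ 0.5209 -0.2772  0.008 ]
timer [ 0.6588 -0.1915  0.017 ] [ 0.6569 -0.2076  0.017 ]
dropper base/top (array([ 0.51957491, -0.57946343,  0.09148801]), np.float64(0.01150496043864233)) [ 0.5217 -0.589   0.    ]
slides [ 0.4397 -0.5598  0.008 ] [ 0.4406 -0.5637  0.008 ]
box [0.6711 0.1036 0.13  ] [0.6799 0.0634 0.13  ]
```

```bash
cat > ov.py <<'E'
from h import *
def circ(c,r,z,n=90):
    a=np.linspace(0,2*np.pi,n+1);return np.stack([c[0]+r*np.cos(a),c[1]+r*np.sin(a),np.full(n+1,z)],1)
def polar(c,yaw,r,off,z):
    a=np.radians(yaw);return [c[0]+r*np.cos(a)-off*np.sin(a),c[1]+r*np.sin(a)+off*np.cos(a),z]
def overlay(p,polys,u0,v0,w,h,s,name):
    im=cv2.resize(p["image"][v0:v0+h,u0:u0+w,::-1],None,fx=s,fy=s,interpolation=cv2.INTER_CUBIC).copy()
    for P,col in polys:
        q=(proj(p,np.array(P))-[u0,v0]+.5)*s-.5
        cv2.polylines(im,[np.round(q).astype(np.int32)],False,col,1,cv2.LINE_AA)
    cv2.imwrite(name,im)
def model(c,cy,ly):
    z=.12;L=[]
    L.append((circ(c,.0765,z),(0,255,0)));L.append((circ(c,.0195,z+.052),(255,255,0)));L.append((circ(c,.0195,z+.024),(255,255,0)));L.append((circ(c,.08,.034),(255,0,255)))
    L.append(([polar(c,cy,.08,-.005,.105),polar(c,cy,.114,-.005,.105),polar(c,cy,.114,.005,.105),polar(c,cy,.08,.005,.105)],(0,0,255)))
    for zz in(z,z+.016):L.append(([polar(c,ly,a,b,zz) for a,b in((.094,-.01),(.15,-.01),(.15,.01),(.094,.01),(.094,-.01))],(0,165,255)))
    for k in(0,120,240):L.append(([polar(c,ly+k,a,b,z) for a,b in((.07,-.015),(.089,-.015),(.089,.015),(.07,.015))],(0,255,255)))
    L.append(([polar(c,cy-60,a,b,z-.031) for a,b in((.08,-.01),(.152,-.01),(.152,.01),(.08,.01))],(255,128,0)))
    return L
E
python3 - <<'E'
from ov import *
d=pickle.load(open("snap0.pkl","rb"));T=d["top"];S=d["side"]
for n,p in d.items():
    hsv=cv2.cvtColor(p["image"],cv2.COLOR_RGB2HSV)
    m=cv2.inRange(hsv,(8,90,90),(22,255,255)); 
    N,l,st,ce=cv2.connectedComponentsWithStats(m)
    i=1+np.argmax(st[1:,4]);print(n,st[i],ce[i])
    cs=max(cv2.findContours((l==i).astype(np.uint8),0,1)[0],key=cv2.contourArea)
    W=np.array([atz(p,*x[0],.008)[:2] for x in cv2.convexHull(cs)],dtype=np.float32)
    print(cv2.minEnclosingCircle(W), cv2.fitEllipse(W), np.mean([atz(p,x,y,.008)[:2] for y,x in np.argwhere(l==i)],0))
L=model((.549,.033),-39.5,-87)
overlay(T,L,110,145,100,75,8,"pics/to.png");overlay(S,L,215,110,100,75,8,"pics/so.png")
E
```

```text
side [ 214  196   70   47 2598] [248.32948422 218.88144727]
((0.5194481015205383, -0.2700486481189728), 0.11274855583906174) ((0.5193895101547241, -0.26931074261665344), (0.21385632455348969, 0.22651894390583038), 177.5957489013672) [ 0.51899377 -0.27475167]
top [ 221  171   66   66 3391] [253.29961663 203.22176349]
((0.5204959511756897, -0.266926109790802), 0.10793852806091309) ((0.5204180479049683, -0.2672941982746124), (0.21317334473133087, 0.21488265693187714), 106.70752716064453) [ 0.51905614 -0.26749165]
```

View pics/to.png

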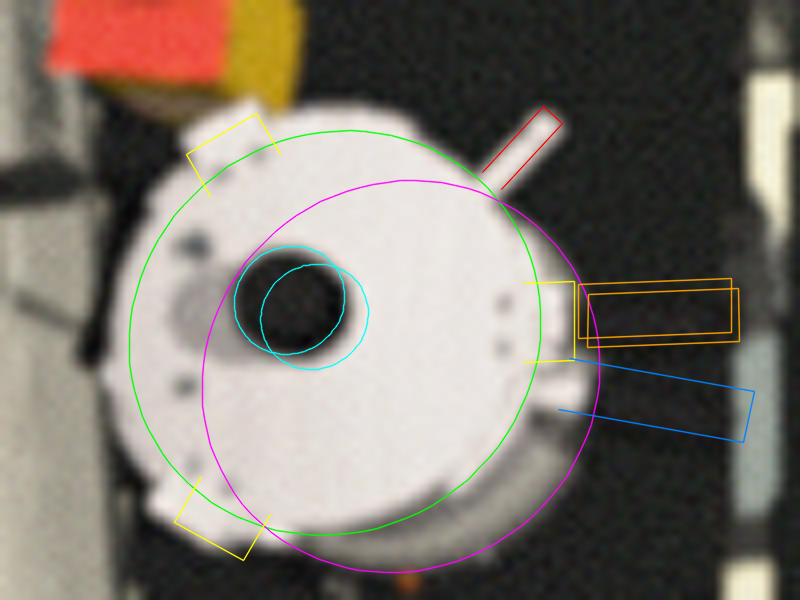

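View pics/so.png

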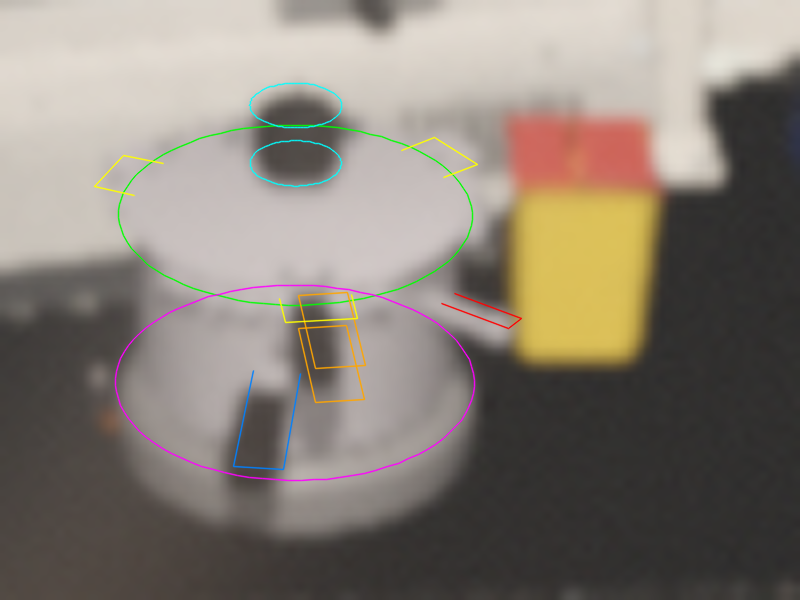

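```bash
cat > fit.py <<'E'
from ov import *
from scipy.optimize import least_squares
d=pickle.load(open("snap0.pkl","rb"));T=d["top"];S=d["side"]
t=lambda U,V:(110+(U+.5)/8-.5,145+(V+.5)/8-.5)
s=lambda U,V:(215+(U+.5)/8-.5,110+(V+.5)/8-.5)
def res(q,full=False):
    c=q[:2];z=.12+q[2];cy,ly=q[3:5];o=[]
    def a(p,X,uv,o2):o.append(proj(p,np.array(X))-np.array(uv)-o2)
    oT=q[5:7];oS=q[7:9]
    a(T,[*c,z+.052],t(290,302),oT)
    a(S,[*c,z+.036],s(297,140),oS)
    a(T,polar(c,cy,.114,.005,z-.015),t(540,108),oT);a(T,polar(c,cy,.114,-.005,z-.015),t(566,128),oT)
    a(S,polar(c,cy,.114,0,z-.018),s(512,338),oS)
    a(T,polar(c,ly+120,.089,.015,z),t(183,142),oT);a(T,polar(c,ly+120,.089,-.015,z),t(258,98),oT)
    a(T,polar(c,ly-120,.089,.015,z),t(212,548),oT);a(T,polar(c,ly-120,.089,-.015,z),t(150,500),oT)
    a(S,polar(c,ly,.15,0,z),s(323,390),oS)
    a(S,polar(c,ly,.094,0,z+.016),s(312,297),oS)
    a(S,polar(c,cy-60,.152,0,z-.04),s(248,490),oS)
    o=np.array(o)
    if full:return o
    return np.r_[o.ravel(),q[5:9]/.5]
if __name__=="__main__":
    r=least_squares(res,[.549,.033,0,-39.5,-87,0,0,0,0],x_scale=[.01,.01,.01,5,5,1,1,1,1],loss="soft_l1")
    print(r.x.round(4));print(res(r.x,True).round(2))
    J=r.jac;print("sd",np.sqrt(np.diag(np.linalg.inv(J.T@J))).round(4))
E
python3 fit.py
```

```text
[ 5.51800e-01  3.87000e-02 -4.10000e-03 -4.21933e+01 -9.07591e+01
  2.84000e-02  3.94000e-02  2.95000e-02 -4.86000e-02]
[[-1.61 -1.03]
 [ 0.46  0.01]
 [ 0.17  0.27]
 [-0.8  -0.08]
 [-0.01 -0.26]
 [ 0.6  -0.3 ]
 [ 0.23  0.62]
 [ 0.66 -0.07]
 [ 0.14  0.62]
 [-0.26  1.51]
 [ 0.14 -0.23]
 [-0.18 -0.67]]
sd [0.0018 0.0028 0.0038 1.0269 0.8473 0.4991 0.4472 0.4374 0.4922]
```

```bash
python3 - <<'E'
from ov import *
d=pickle.load(open("snap0.pkl","rb"))
for n,(u,v) in dict(top=(120,155),side=(226,115)).items():
    p=d[n];im=p["image"][v:v+62,u:u+66,::-1].astype(float)
    im=255*(np.clip(im/255,0,1)**.5) if n=="top" else np.clip((im-60)*1.8,0,255)
    cv2.imwrite(f"pics/{n}z.png",cv2.resize(im.astype(np.uint8),None,fx=9.5,fy=9.5,interpolation=cv2.INTER_NEAREST))
E
```

```text
(no output)
```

View pics/topz.png

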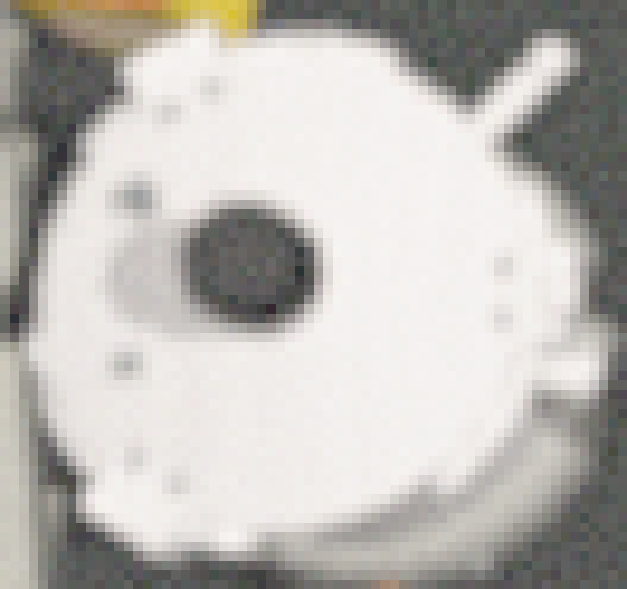

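View pics/sidez.png

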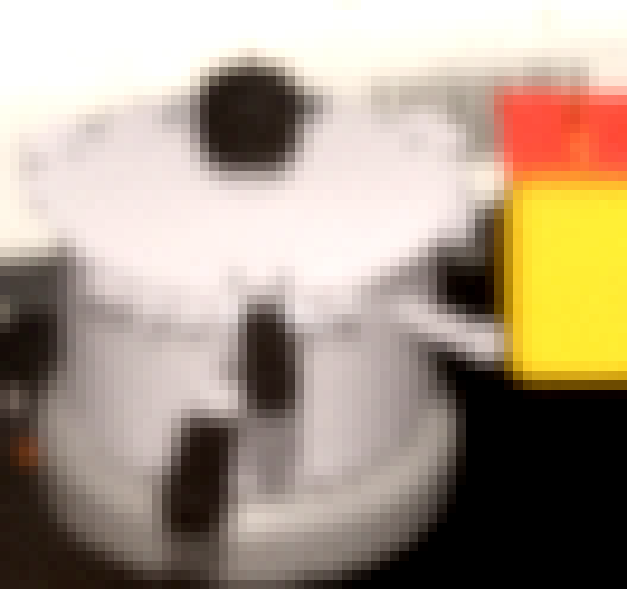

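```bash
python3 - <<'E'
s=open("fit.py").read()
s=s.replace('a(T,[*c,z+.052],t(290,302),oT)','''a(T,[*c,z+.036],g(252.5,266.5),oT)
    for k,(m,n) in {0:((505,268),(505,320)),120:((213,90),(168,112)),-120:((135,458),(178,483))}.items():
        sg=1 if k!=-120 else -1
        if k==120:m,n=n,m
        a(T,polar(c,ly+k,q[9],sg*q[10],z+.003),g(*m),oT);a(T,polar(c,ly+k,q[9],-sg*q[10],z+.003),g(*n),oT)''')
s=s.replace("def res","g=lambda U,V:(120+(U+.5)/9.5-.5,155+(V+.5)/9.5-.5)\ndef res",1)
s=s.replace("-87,0,0,0,0]","-87,0,0,0,0,.07,.008]").replace("1,1,1,1]","1,1,1,1,.01,.01]")
s=s.replace('if __name__=="__main__":','if __name__=="__main__":\n    np.set_printoptions(suppress=True)')
s+='''
    L=model(r.x[:2],*r.x[3:5])
    L=[(np.array(P)+[0,0,r.x[2]],c) for P,c in L]
    for a in range(-137,200,120):L.append(([polar(r.x[:2],r.x[3]-60+0*a+(a+137)+b,.082,0,.12+r.x[2]) for b in range(-37,38,3)],(0,128,0)))
    overlay(T,L,110,145,100,75,8,"pics/to2.png");overlay(S,L,215,110,100,75,8,"pics/so2.png")
'''
open("fit.py","w").write(s)
E
python3 fit.py
```

```text
[  0.5521   0.0393  -0.0044 -42.366  -90.7458   0.0227   0.0512   0.0516
  -0.0576   0.0688   0.008 ]
[[-0.27 -0.22]
 [-0.01 -0.04]
 [-0.41 -0.23]
 [ 0.16 -0.07]
 [ 0.25 -0.21]
 [ 0.06  0.12]
 [-0.04  0.31]
 [ 0.52  0.  ]
 [ 0.08  0.26]
 [-0.9  -0.09]
 [-0.03 -0.24]
 [ 0.44 -0.39]
 [ 0.06  0.54]
 [ 0.51 -0.18]
 [-0.02  0.51]
 [-0.19  1.49]
 [ 0.21 -0.25]
 [-0.25 -0.71]]
sd [0.0016 0.0024 0.0037 0.9597 0.6425 0.4986 0.4387 0.4268 0.4931 0.0013
 0.0013]
```

View pics/to2.png

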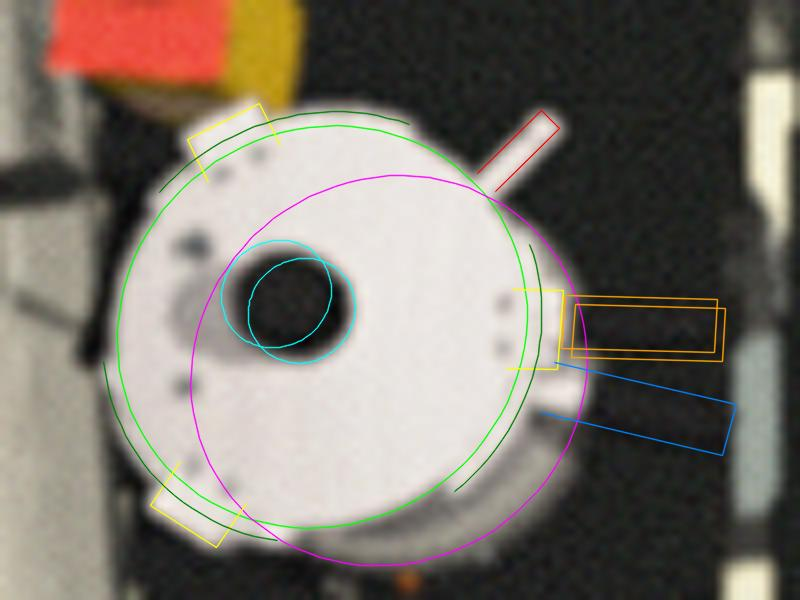

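View pics/so2.png

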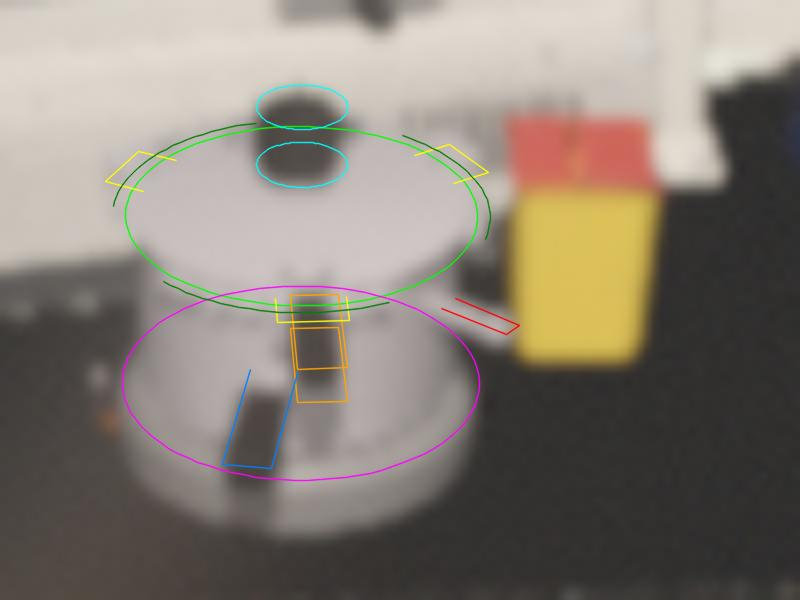

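```bash
sed -i 's#return np.r_\[o.ravel(),q\[5:9\]/.5\]#return np.r_[o.ravel(),q[5:9]/.5,q[2]/.001]#' fit.py; python3 fit.py | head -3
cat > mv.py <<'E'
import numpy as np
from scipy.spatial.transform import Rotation as Ro
def Rdown(yaz):  # tool y at world azimuth yaz (deg), z down
    a=np.radians(yaz);y=np.array([np.cos(a),np.sin(a),0]);z=np.array([0,0,-1.]);return np.stack([np.cross(y,z),y,z],1)
def rows(R,p,wps,hand,lin=5.0,ang=8.5):
    """wps: list of (pos,R[,hand]); prints rows, returns them"""
    out=[];R=np.array(R);p=np.array(p,float)
    for w in wps:
        pos,Rt=np.array(w[0],float),w[1];h=w[2] if len(w)>2 else hand
        step=w[3] if len(w)>3 else lin
        rv=Ro.from_matrix(R.T@Rt).as_rotvec(degrees=True)
        n=int(max(1,np.ceil(np.linalg.norm(pos-p)*100/step-.02),np.ceil(np.linalg.norm(rv)/ang-.02)))
        rv=(rv/n).round(2)
        for i in range(n):
            tgt=p+(pos-p)/(n-i);d=(R.T@(tgt-p)*100).round(2)
            out.append((h,*d,*rv));p=p+R@d/100;R=R@Ro.from_rotvec(rv,degrees=True).as_matrix()
    while len(out)%8:out.append((out[-1][0],0,0,0,0,0,0))
    for i in range(0,len(out),8):print("; ".join(" ".join(f"{x:g}" for x in (np.array(r)+0.)) for r in out[i:i+8]))
    return R,p
def fmt():pass
E
python3 - <<'E'
from mv import *
from workcell import bot
s=bot.read_state()
R,p=s["tcp_rot"],s["tcp_pos"]
a=[p[0],p[1],.46]
rows(R,p,[(a,R),([.55,-.084,.46],Rdown(-.5)),([.55,-.084,.22],Rdown(-.5))],5)
E
```

```text
[  0.5514   0.0374  -0.0003 -42.3236 -90.7048   0.1653   0.0017  -0.0162
  -0.4509   0.0686   0.008 ]
[[-0.23 -0.24]
5 0 -0.01 -4.2 0 0 0; 5 0 0 -4.2 0 0 0; 5 0 -0.01 -4.19 0 0 0; 5 0 0 -4.2 0 0 0; 5 0 -0.01 -4.19 0 0 0; 5 0 0 -4.2 0 0 0; 5 -3.7 -3.18 0 0 0 5.13; 5 -3.97 -2.84 0 0 0 5.13
5 -4.2 -2.47 0 0 0 5.13; 5 -4.41 -2.09 0.01 0 0 5.13; 5 -4.58 -1.68 0 0 0 5.13; 5 -4.71 -1.27 0.01 0 0 5.13; 5 -4.8 -0.84 0 0 0 5.13; 5 -4.86 -0.41 0.01 0 0 5.13; 5 -4.88 0.03 0 0 0 5.13; 5 -4.85 0.46 0.01 0 0 5.13
5 -4.79 0.89 0 0 0 5.13; 5 -4.69 1.32 0.01 0 0 5.13; 5 -4.56 1.73 0 0 0 5.13; 5 -4.39 2.13 0.01 0 0 5.13; 5 -4.17 2.52 0 0 0 5.13; 5 0.01 0 4.8 0 0.01 0; 5 0 0 4.8 0 0.01 0; 5 0 0 4.8 0 0.01 0
5 0 0 4.8 0 0.01 0; 5 0.01 0.01 4.8 0 0.01 0; 5 0 0 0 0 0 0; 5 0 0 0 0 0 0; 5 0 0 0 0 0 0; 5 0 0 0 0 0 0; 5 0 0 0 0 0 0; 5 0 0 0 0 0 0
```

carry_out --series "5 0 0 -4.5 0 0 0; 5 0 0 -4.5 0 0 0; 5 0 0 -4.5 0 0 0; 5 0 0 -4.5 0 0 0; 5 0 0 -4.5 0 0 0; 5 0 0 -4 0 0 0; 5 0 0 0 0 0 0; 5 0 0 0 0 0 0"

```text
clock: 0.9
tcp_pos: [0.1234, 0.5111, 0.4739]
tcp_rot: [[-0.972, 0.235, 0.0], [0.235, 0.972, 0.001], [-0.0, 0.001, -1.0]]
ft_force: [0.3, 0.3, -0.0]
gripper_width: 0.0501
```

carry_out --series "5 -3.7 -3.2 0 0 0 5; 5 -3.9 -2.9 0 0 0 5; 5 -4.2 -2.5 0 0 0 5; 5 -4.4 -2.1 0 0 0 5; 5 -4.5 -1.7 0 0 0 5; 5 -4.7 -1.3 0 0 0 5; 5 -4.8 -0.8 0 0 0 5; 5 -4.8 -0.4 0 0 0 5"

```text
clock: 1.7
tcp_pos: [0.3513, 0.1933, 0.4722]
tcp_rot: [[-0.591, 0.807, -0.002], [0.807, 0.591, -0.001], [0.0, -0.003, -1.0]]
ft_force: [0.6, 0.8, -0.7]
gripper_width: 0.0504
```

carry_out --series "5 -4.8 0 0 0 0 5; 5 -4.8 0.4 0 0 0 5; 5 -4.8 0.9 0 0 0 5; 5 -4.7 1.3 0 0 0 5; 5 -4.5 1.7 0 0 0 5; 5 -4.4 2.1 0 0 0 0; 5 -2 1.2 0 0 0 0; 5 0 0 0 0 0 0"

```text
clock: 2.5
tcp_pos: [0.5425, -0.0571, 0.47]
tcp_rot: [[-0.195, 0.981, -0.006], [0.981, 0.195, 0.0], [0.001, -0.006, -1.0]]
ft_force: [-0.4, 0.1, -0.8]
gripper_width: 0.05
```

```bash
python3 - <<'E'
from mv import *
from workcell import bot
s=bot.read_state()
R,p=s["tcp_rot"],s["tcp_pos"];print(p,s["qpos"])
rows(R,p,[([.55,-.084,.46],Rdown(-.7)),([.55,-.0845,.20],Rdown(-.7))],5)
E
```

```text
[ 0.5424609  -0.05713169  0.47001699] [-5.99458698e+00  2.17842777e+01  5.03632806e+01  1.18937617e+02
 -2.91686093e-02  7.27653337e+01]
5 -1.39 0.11 0.5 -0.18 -0.02 5.97; 5 -1.37 0.25 0.5 -0.18 -0.02 5.97; 5 -0.01 0 4.33 0 0 0; 5 -0.01 0 4.33 0 0 0; 5 -0.01 0 4.33 0 0 0; 5 -0.01 0 4.34 0 0 0; 5 -0.01 0 4.33 0 0 0; 5 0 0 4.34 0 0 0
```

carry_out --series "5 -1.4 0.1 0.5 -0.2 0 6; 5 -1.4 0.3 0.5 -0.2 0 6; 5 0 0 4.3 0 0 0; 5 0 0 4.3 0 0 0; 5 0 0 4.3 0 0 0; 5 0 0 4.3 0 0 0; 5 0 0 4.3 0 0 0; 5 0 0 4.3 0 0 0"

```text
clock: 3.3
tcp_pos: [0.5486, -0.0803, 0.204]
tcp_rot: [[0.009, 1.0, 0.005], [1.0, -0.009, 0.001], [0.001, 0.005, -1.0]]
ft_force: [-0.4, 0.5, -0.9]
gripper_width: 0.0502
```

```bash
cat > look.py <<'E'
import sys
from ov import *
from workcell import bot
from mv import *
s=bot.read_state();print(s["clock"],s["tcp_pos"].round(4),"yaz",np.degrees(np.arctan2(s["tcp_rot"][1,1],s["tcp_rot"][0,1])).round(2),s["tcp_rot"][:,2].round(4),s["ft_force"].round(2),s["gripper_width"])
k=sys.argv[1];d={}
for n in("top","side"):d[n]=bot.snapshot(n)
pickle.dump(d,open(f"snap{k}.pkl","wb"))
b={"top":(100,135,110,85),"side":(205,60,110,130)} if len(sys.argv)<3 else {"top":(170,120,200,150),"side":(190,150,140,170)}
ims=[]
for n in d:
    u,v,w,h=b[n];ims.append(cv2.resize(d[n]["image"][v:v+h,u:u+w,::-1],(int(w*560/h)*1 if n=="side" else 400,560 if n=="side" else int(h*400/w)),interpolation=cv2.INTER_CUBIC))
H=max(i.shape[0] for i in ims)
o=np.hstack([np.pad(i,((0,H-i.shape[0]),(0,0),(0,0))) for i in ims]);o=o[:, :800*4]
f=min(1,800/o.shape[1]);cv2.imwrite(f"pics/l{k}.png",cv2.resize(o,None,fx=f,fy=f))
E
python3 look.py 1
```

```text
3.3 [ 0.5486 -0.0803  0.204 ] yaz -0.52 [ 0.0054  0.001  -1.    ] [-0.44  0.48 -0.94] 0.050164158742023617
```

View pics/l1.png

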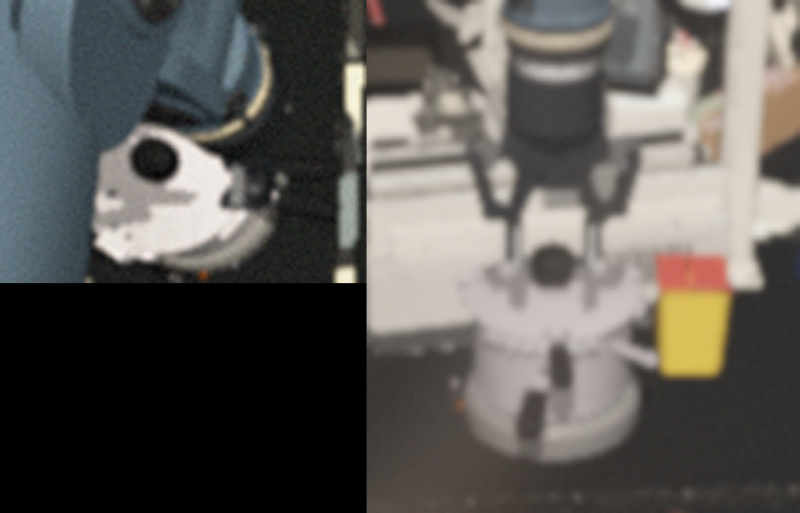

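```bash
python3 - <<'E'
from ov import *
d=pickle.load(open("snap1.pkl","rb"));S=d["side"]
c=(.5515,.0375);L=model(c,-42.3,-90.7)[:]
p=np.array([.5486,-.0803,.204])
for dx in(-.025,.025):L.append(([p+[dx,0,.0],p+[dx,0,.05]],(0,0,255)))
L.append(([p+[-.025,0,0],p+[.025,0,0]],(0,0,255)))
overlay(S,L,220,90,80,75,8,"pics/s1.png")
E
```

```text
(no output)
```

View pics/s1.png

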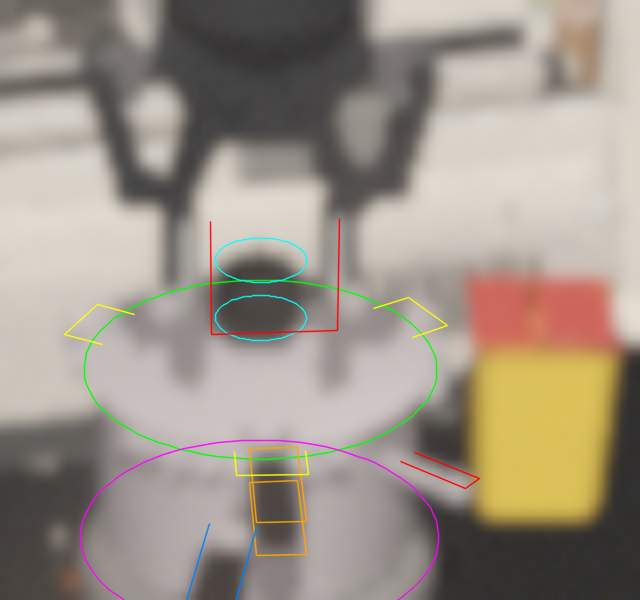

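```bash
python3 - <<'E'
from ov import *
d=pickle.load(open("snap1.pkl","rb"));S=d["side"];T=d["top"]
c=(.5515,.0375);L=model(c,-42.3,-90.7)[:]
p=np.array([.5486,-.0803,.204])
for dx in(-.025,.025):
  L.append(([p+[dx,0,.0],p+[dx,0,.05]],(0,0,255)))
  L.append(([p+[dx,-.011,.0],p+[dx,.011,.0]],(0,0,255)))
overlay(T,L,130,155,80,60,10,"pics/t1.png")
im=S["image"]; 
overlay(S,[],220,60,80,60,10,"pics/s1b.png")
E
```

```text
(no output)
```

View pics/t1.png

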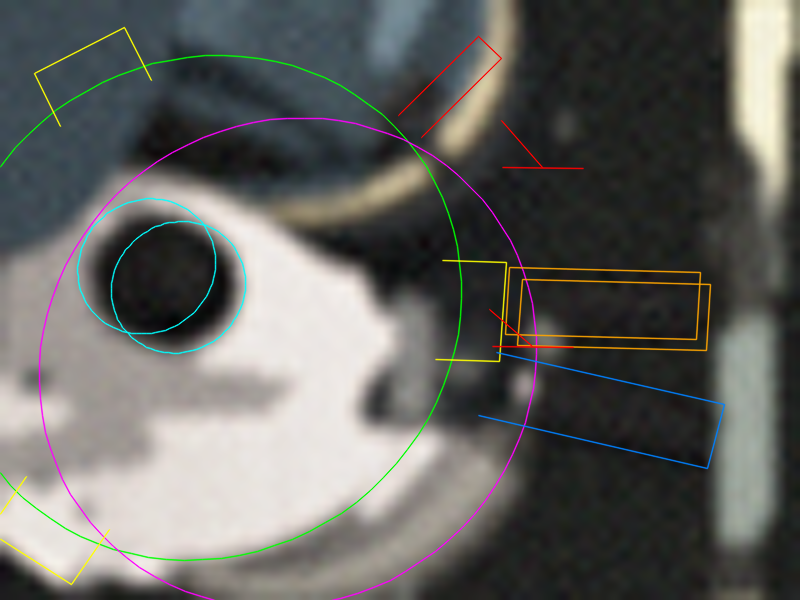

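View pics/s1b.png

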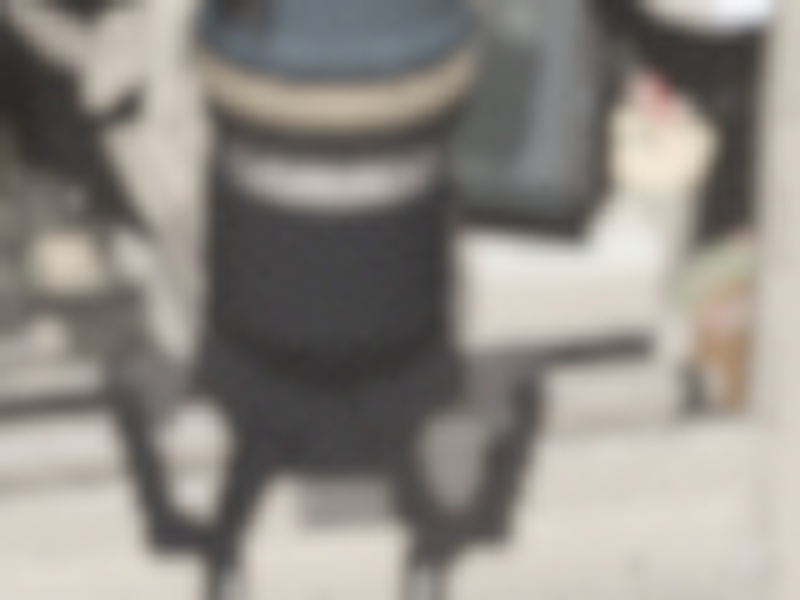

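```bash
python3 - <<'E'
from ov import *
from workcell import bot
s=bot.read_state();p=s["tcp_pos"];print(s["clock"],p,s["tcp_rot"])
S=bot.snapshot("side");T=bot.snapshot("top");pickle.dump(dict(side=S,top=T),open("snap2.pkl","wb"))
L=[]
for dx in(-.025,.025):
  L.append(([p+[dx,0,.0],p+[dx,0,.05]],(0,0,255)))
  L.append(([p+[dx,-.011,.0],p+[dx,.011,.0]],(0,0,255)))
L.append(([p,p+[0,0,.2]],(0,255,0)))
for X in (S,T):X["image"]=np.clip((X["image"].astype(float)/255)**.5*255,0,255).astype(np.uint8)
overlay(T,L,150,155,60,45,13,"pics/t2.png")
overlay(S,L,225,70,60,70,8,"pics/s2.png")
E
```

```text
3.4 [ 0.54533368 -0.07998565  0.20036965] [[ 0.00911612  0.99994648 -0.00489224]
 [ 0.99995541 -0.00910393  0.0025076 ]
 [ 0.00246293 -0.00491488 -0.99998489]]
```

View pics/t2.png

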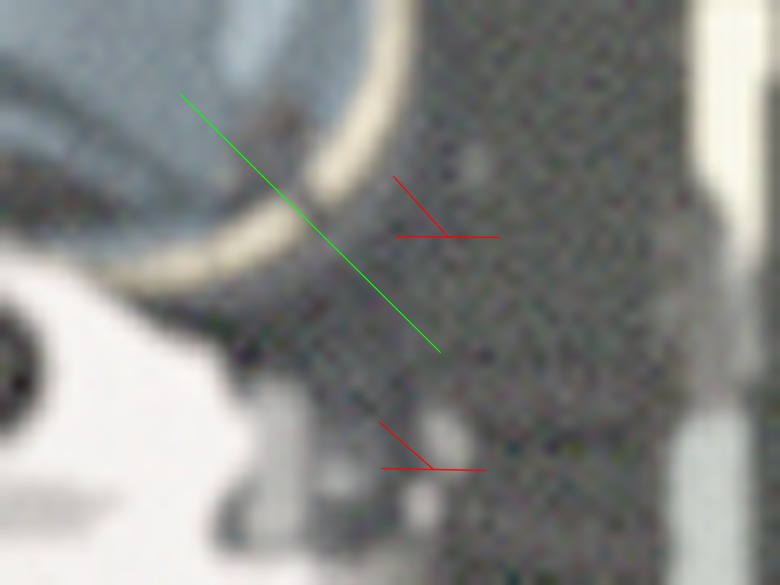

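View pics/s2.png

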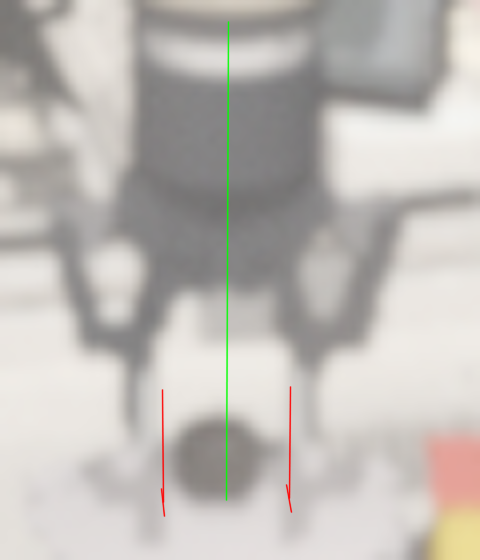

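```bash
cat > st.py <<'E'
from workcell import bot
import numpy as np
def st():
    s=bot.read_state();R=s["tcp_rot"];print(round(s["clock"],2),s["tcp_pos"].round(4),"yaz",np.degrees(np.arctan2(R[1,1],R[0,1])).round(2),R[:,2].round(4),"F",s["ft_force"].round(1),"T",s["ft_torque"].round(2),"w",round(s["gripper_width"],4),"v",abs(s["qvel"]).max().round(2));return s
E
python3 - <<'E'
from mv import *
from st import *
s=st();R,p=s["tcp_rot"],s["tcp_pos"]
rows(R,p,[([.55,-.0845,.18],Rdown(-.7)),([.55,-.0845,.113],Rdown(-.7),5,1.8)],5)
E
```

```text
3.5 [ 0.5497 -0.0809  0.2069] yaz -0.53 [ 5.3e-03  9.0e-04 -1.0e+00] F [-0.6  0.1  1.9] T [-0.02  0.02  0.02] w 0.0498 v 4.5
5 -0.36 0.02 2.69 0.3 -0.06 0.17; 5 0 0 1.67 0 0 0; 5 0 0 1.68 0 0 0; 5 0 0 1.67 0 0 0; 5 0 0 1.68 0 0 0; 5 0 0 0 0 0 0; 5 0 0 0 0 0 0; 5 0 0 0 0 0 0
```

carry_out --series "5 0 0 0 0 0 0; 5 -0.1 0 0.5 0 0 0; 5 -0.1 0 0.5 0 0 0; 5 -0.1 0 0.5 0 0 0; 5 0 0 0.3 0 0 0; 5 0 0 0 0 0 0; 5 0 0 0 0 0 0; 5 0 0 0 0 0 0"

```text
clock: 4.3
tcp_pos: [0.551, -0.0846, 0.1887]
tcp_rot: [[0.01, 1.0, 0.007], [1.0, -0.01, 0.001], [0.001, 0.007, -1.0]]
ft_force: [1.2, 0.6, -0.3]
gripper_width: 0.05
```

```bash
python3 - <<'E'
from mv import *
from st import *
s=st();R,p=s["tcp_rot"],s["tcp_pos"]
rows(R,p,[([.55,-.0845,.113],Rdown(-.7),5,1.5)],5)
E
```

```text
4.3 [ 0.551  -0.0846  0.1887] yaz -0.57 [ 7.e-03  6.e-04 -1.e+00] F [ 1.2  0.6 -0.3] T [-0.1   0.03  0.03] w 0.05 v 0.1
5 0 -0.03 1.26 0.07 -0.01 0.02; 5 0 -0.02 1.26 0.07 -0.01 0.02; 5 0 -0.02 1.26 0.07 -0.01 0.02; 5 0 -0.02 1.26 0.07 -0.01 0.02; 5 0.01 -0.02 1.26 0.07 -0.01 0.02; 5 0 -0.02 1.27 0.07 -0.01 0.02; 5 0 0 0 0 0 0; 5 0 0 0 0 0 0
```

carry_out --series "5 0 0 1 0 0 0; 5 0 0 1.3 0.1 0 0; 5 0 0 1.3 0.1 0 0; 5 0 0 1.3 0.1 0 0; 5 0 -0.1 1.3 0.1 0 0; 5 0 0 1 0 0 0; 5 0 0 0.3 0 0 0; 5 0 0 0 0 0 0"

```text
clock: 5.1
tcp_pos: [0.55, -0.0845, 0.113]
tcp_rot: [[0.01, 1.0, -0.001], [1.0, -0.01, 0.001], [0.001, -0.001, -1.0]]
ft_force: [0.0, 0.5, 0.7]
gripper_width: 0.05
```

```bash
python3 look.py 3; python3 - <<'E'
from ov import *
d=pickle.load(open("snap3.pkl","rb"))
for X in d.values():X["image"]=np.clip((X["image"].astype(float)/255)**.6*255,0,255).astype(np.uint8)
overlay(d["side"],[],215,100,90,75,8,"pics/s3.png")
E
```

```text
5.1 [ 0.55   -0.0845  0.113 ] yaz -0.57 [-9.e-04  7.e-04 -1.e+00] [0.04 0.48 0.68] 0.04998303365319411
```

View pics/s3.png

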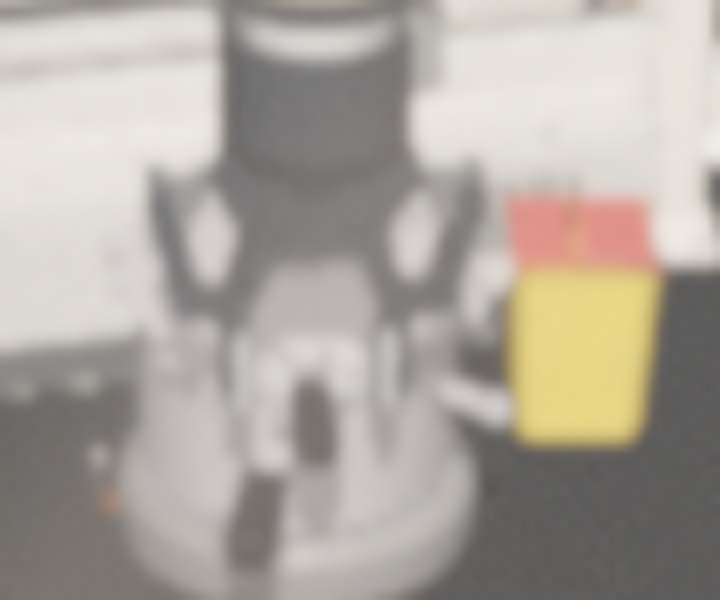

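```bash
cat > arc.py <<'E'
from mv import *
c=np.array([.5515,.0375])
def pose(phi,d,z=.113,r=.122):
    a=np.radians(phi);return (np.array([*(c+r*np.array([np.cos(a),np.sin(a)])+d*np.array([-np.sin(a),np.cos(a)])),z]),Rdown(phi+90))
E
python3 - <<'E'
from arc import *
from st import *
s=st();R,p=s["tcp_rot"],s["tcp_pos"]
w=[pose(-90.7,.007),pose(-90.7,.014)]+[pose(f,.015) for f in np.r_[-89,-86.5:-45:14j,-43.5,-42.3]]
rows(R,p,w,5)
E
```

```text
5.2 [ 0.5506 -0.0846  0.114 ] yaz -0.57 [ 6.e-04  5.e-04 -1.e+00] F [ 0.4 -0.1  0.1] T [-0.01  0.01  0.01] w 0.0498 v 0.28
5 0.01 0.64 0.1 0.04 -0.03 0.13; 5 0 0.7 0 0 0 0; 5 0.05 0.47 0 0 0 -1.7; 5 0.08 0.53 0 0 0 -2.5; 5 0.1 0.67 0 0 0 -3.19; 5 0.1 0.68 0 -0.01 0 -3.19; 5 0.11 0.68 0 0 0 -3.19; 5 0.1 0.67 0 0 0 -3.2
5 0.1 0.68 0 0 0 -3.19; 5 0.1 0.68 0 0 0 -3.19; 5 0.11 0.68 0 0 0 -3.19; 5 0.1 0.67 0 0 0 -3.2; 5 0.1 0.68 0 0 0 -3.19; 5 0.1 0.68 0 0 0 -3.19; 5 0.11 0.67 0 0 0 -3.19; 5 0.1 0.68 0 0 0 -3.19
5 0.1 0.68 0 0 0 -3.2; 5 0.04 0.32 0 0 0 -1.5; 5 0.04 0.25 0 0 0 -1.2; 5 0 0 0 0 0 0; 5 0 0 0 0 0 0; 5 0 0 0 0 0 0; 5 0 0 0 0 0 0; 5 0 0 0 0 0 0
```

carry_out --series "5 0 0.6 0 0 0 0; 5 0 0.7 0 0 0 0; 5 0.05 0.5 0 0 0 -1.7; 5 0.1 0.5 0 0 0 -2.5; 5 0.1 0.7 0 0 0 -3.2; 5 0.1 0.7 0 0 0 -3.2; 5 0.1 0.7 0 0 0 -3.2; 5 0.1 0.7 0 0 0 -3.2"

```text
clock: 6.0
tcp_pos: [0.6011, -0.075, 0.1136]
tcp_rot: [[-0.287, 0.958, 0.0], [0.958, 0.287, 0.001], [0.0, 0.0, -1.0]]
ft_force: [0.1, 0.1, -0.7]
gripper_width: 0.0501
```

```bash
python3 look.py 4; python3 - <<'E'
from arc import *
from st import *
s=st();R,p=s["tcp_rot"],s["tcp_pos"]
w=[pose(f,.015) for f in np.r_[-69:-45:8j,-43.5,-42.3]]
rows(R,p,w,5)
E
```

```text
6.0 [ 0.6011 -0.075   0.1136] yaz 16.65 [ 2.e-04  6.e-04 -1.e+00] [ 0.14  0.09 -0.72] 0.05014614256345044
6.1 [ 0.6014 -0.0748  0.1134] yaz 16.57 [ 4.e-04  7.e-04 -1.e+00] F [0.7 0.2 0.2] T [0.04 0.01 0.01] w 0.0497 v 3.6
5 0.14 0.86 0.04 0.03 -0.03 -4.43; 5 0.11 0.73 0 0 0 -3.43; 5 0.11 0.72 0 0 0 -3.43; 5 0.11 0.73 0 0 0 -3.42; 5 0.12 0.73 0 0 0 -3.43; 5 0.11 0.73 0 0 0 -3.43; 5 0.11 0.72 0 0 0 -3.43; 5 0.11 0.73 0 0 0 -3.43
5 0.04 0.32 0 0 0 -1.5; 5 0.04 0.25 0 0 0 -1.2; 5 0 0 0 0 0 0; 5 0 0 0 0 0 0; 5 0 0 0 0 0 0; 5 0 0 0 0 0 0; 5 0 0 0 0 0 0; 5 0 0 0 0 0 0
```

View pics/l4.png

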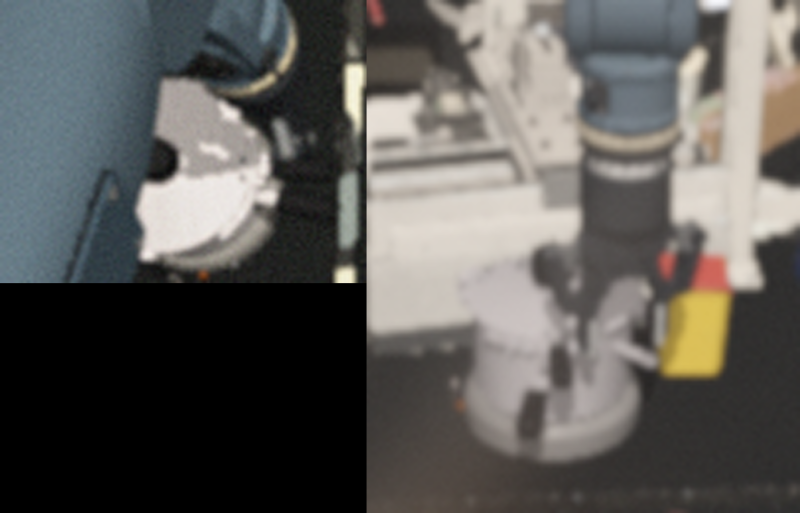

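```bash
python3 - <<'E'
from ov import *
d=pickle.load(open("snap4.pkl","rb"))
for X in d.values():X["image"]=np.clip((X["image"].astype(float)/255)**.6*255,0,255).astype(np.uint8)
overlay(d["side"],[],215,100,90,75,8,"pics/s4.png")
overlay(d["top"],[],120,145,80,60,9,"pics/t4.png")
E
```

```text
(no output)
```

View pics/s4.png

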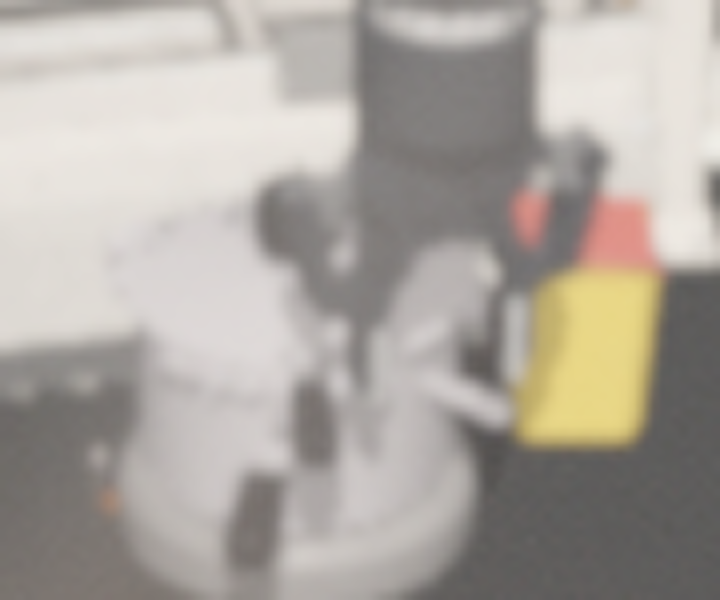

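View pics/t4.png

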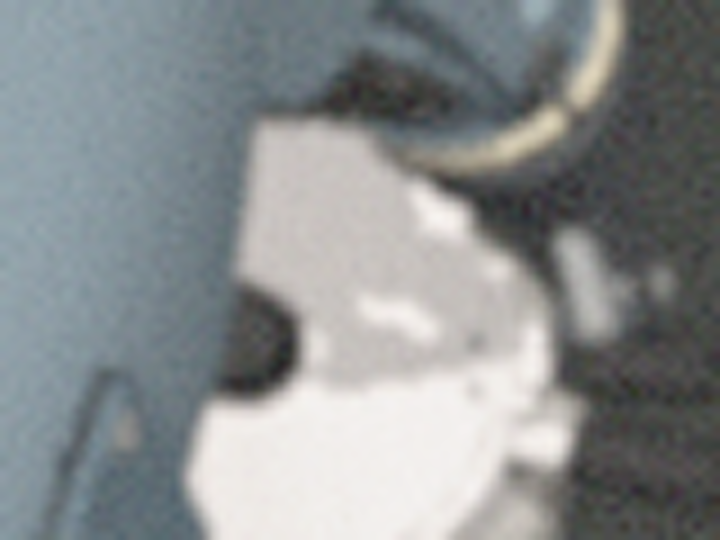

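```bash
python3 - <<'E'
from ov import *
d3=pickle.load(open("snap3.pkl","rb"));d4=pickle.load(open("snap4.pkl","rb"));d0=pickle.load(open("snap0.pkl","rb"))
out=[]
def enh(p):
    q=dict(p);q["image"]=np.clip((p["image"].astype(float)-40)*1.6,0,255).astype(np.uint8);return q
p=np.array([.55,-.0845,.113])
L=[]
for dx in(-.025,.025):
  for z in (0,.01,.02,.03):L.append(([p+[dx,-.011,z],p+[dx,.011,z]],(0,0,255)))
c=(.5515,.0375)
L+=[(P,(0,165,255)) for P,k in model(c,-42.3,-90.7) if k==(0,165,255)]
overlay(enh(d3["side"]),L,235,125,40,45,13,"pics/a.png")
overlay(enh(d3["side"]),[],235,125,40,45,13,"pics/b.png")
a=np.hstack([cv2.imread("pics/b.png")[:,:390],cv2.imread("pics/a.png")[:,:400]]);cv2.imwrite("pics/s3z.png",a)
E
```

```text
(no output)
```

View pics/s3z.png

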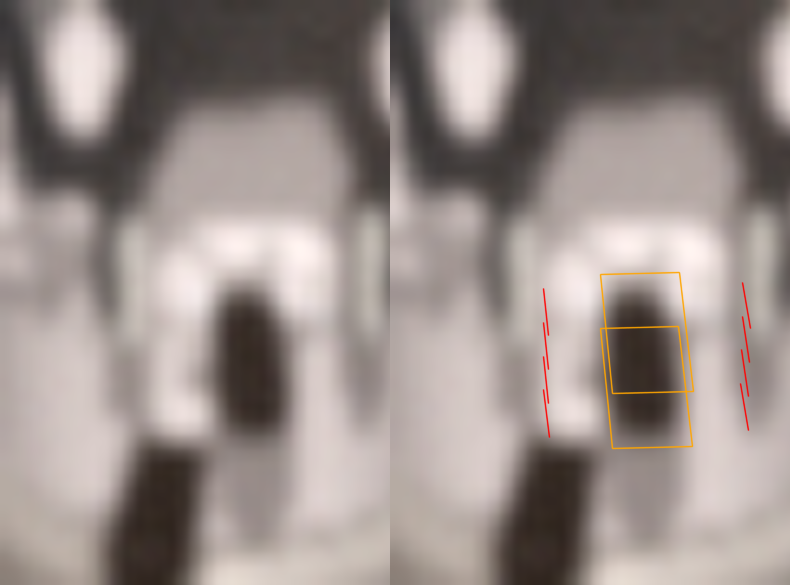

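```bash
python3 - <<'E'
from arc import *
from st import *
s=st();R,p=s["tcp_rot"],s["tcp_pos"]
w=[(p+[0,0,.065],R,0,2),(*pose(-90.7,-.042,.178),0,2),(*pose(-90.7,-.042,.113),0,1.5)]
rows(R,p,w,0)
E
```

```text
6.1 [ 0.6014 -0.0748  0.1134] yaz 16.57 [ 4.e-04  7.e-04 -1.e+00] F [0.7 0.2 0.2] T [0.04 0.01 0.01] w 0.0497 v 3.6
0 0 0 -1.62 0 0 0; 0 0 0 -1.63 0 0 0; 0 0 0 -1.62 0 0 0; 0 0 0 -1.63 0 0 0; 0 0.36 -1.84 0.01 0.01 -0.01 3.45; 0 0.25 -1.86 0.01 0.01 -0.01 3.45; 0 0.13 -1.87 0.01 0.01 -0.01 3.45; 0 0.02 -1.88 0 0.01 -0.01 3.45
0 -0.09 -1.87 0.01 0.01 -0.01 3.45; 0 0 0 1.3 0 0 0; 0 0 0 1.3 0 0 0; 0 0 0 1.3 0 0 0; 0 0 0 1.3 0 0 0; 0 0 0 1.3 0 0 0; 0 0 0 0 0 0 0; 0 0 0 0 0 0 0
```

carry_out --series "5 0 0 -1.6 0 0 0; 5 0 0 -1.6 0 0 0; 0 0 0 -1.6 0 0 0; 0 0 0 -1.6 0 0 0; 0 0.4 -1.8 0 0 0 3.5; 0 0.2 -1.9 0 0 0 3.5; 0 0.1 -1.9 0 0 0 3.5; 0 0 -1.9 0 0 0 3.4"

```text
clock: 6.9
tcp_pos: [0.5243, -0.0829, 0.1776]
tcp_rot: [[-0.041, 0.999, -0.0], [0.999, 0.041, 0.001], [0.001, -0.0, -1.0]]
ft_force: [0.3, -0.0, -0.1]
gripper_width: 0.0001
```

carry_out --series "0 -0.1 -1.9 0 0 0 3.4; 0 0 0 0 0 0 0; 0 0 0 1 0 0 0; 0 0 0 1 0 0 0; 0 0 0 1 0 0 0; 0 0 0 0.5 0 0 0; 0 0 0 0 0 0 0; 0 0 0 0 0 0 0"

```text
clock: 7.7
tcp_pos: [0.5063, -0.0845, 0.1423]
tcp_rot: [[0.015, 1.0, -0.001], [1.0, -0.015, 0.001], [0.001, -0.001, -1.0]]
ft_force: [1.4, -0.1, -0.2]
gripper_width: -0.0002
```

```bash
python3 look.py 5; python3 - <<'E'
from arc import *
from st import *
s=st();R,p=s["tcp_rot"],s["tcp_pos"]
w=[(*pose(-90.7,-.042,.113),0,1.5)]
rows(R,p,w,0)
from ov import *
d=pickle.load(open("snap5.pkl","rb"))
L=[]
for z in(0,.02):L.append(([p+[0,-.011,z],p+[0,.011,z]],(0,0,255)))
overlay(d["side"],L,215,95,90,75,8,"pics/s5.png")
E
```

```text
7.7 [ 0.5063 -0.0845  0.1423] yaz -0.85 [-5.e-04  7.e-04 -1.e+00] [ 1.39 -0.11 -0.22] -0.00018265059912896695
7.8 [ 0.5065 -0.0846  0.1428] yaz -0.86 [ 5.e-04  5.e-04 -1.e+00] F [-0.2 -0.2 -0.5] T [ 0.06 -0.02  0.02] w 0.0001 v 0.24
0 0.03 0.07 1.49 0.01 -0.02 -0.08; 0 0.04 0.08 1.49 0.01 -0.02 -0.08; 0 0 0 0 0 0 0; 0 0 0 0 0 0 0; 0 0 0 0 0 0 0; 0 0 0 0 0 0 0; 0 0 0 0 0 0 0; 0 0 0 0 0 0 0
```

View pics/s5.png

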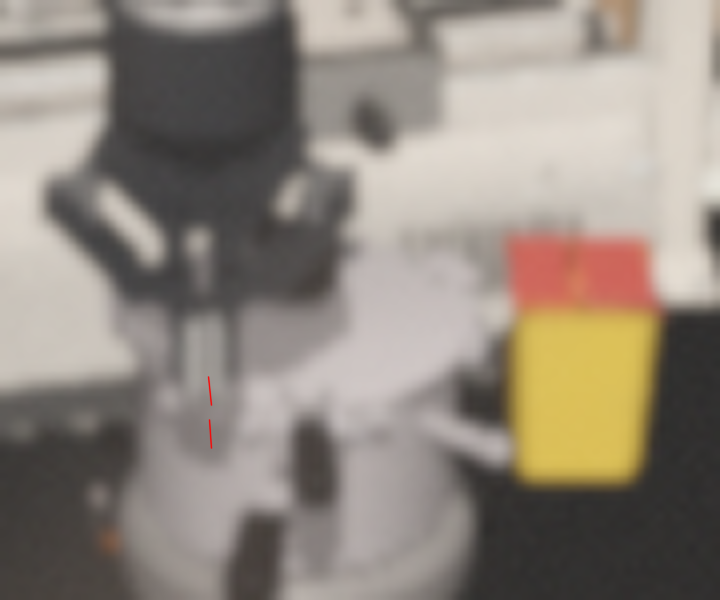

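```bash
python3 - <<'E'
from ov import *
d=pickle.load(open("snap5.pkl","rb"));S=d["side"]
f=lambda X:((proj(S,np.array(X))-[215,95]+.5)*8-.5).round()
print("tip",f([.5065,-.0846,.1428]),"tip+15mm",f([.5065,-.0846,.1578]))
for z in(.12,.114,.09,.034): print("shadow z",z,f([.504,-.0846+(.1428-z)*.5,z]))
d0=pickle.load(open("snap0.pkl","rb"));
overlay(S,[],225,125,50,45,12,"pics/a.png");overlay(d0["side"],[],225,125,50,45,12,"pics/b.png")
cv2.imwrite("pics/s5z.png",np.hstack([cv2.imread("pics/a.png")[:,:400],cv2.imread("pics/b.png")[:,:400]]))
E
```

```text
tip [210. 433.] tip+15mm [209. 401.]
shadow z 0.12 [203. 466.]
shadow z 0.114 [203. 475.]
shadow z 0.09 [202. 508.]
shadow z 0.034 [200. 581.]
```

View pics/s5z.png

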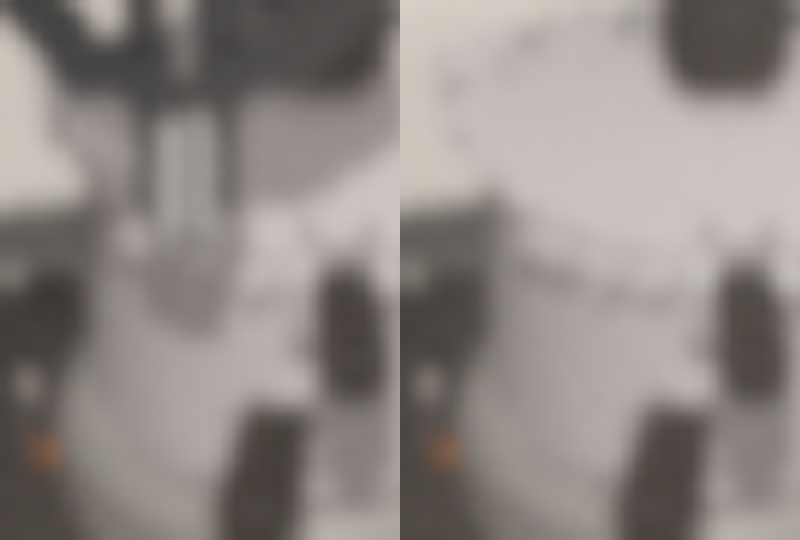

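carry_out --series "0 0 0 1 0 0 0; 0 0 0 1 0 0 0; 0 0 0 1 0 0 0; 0 0 0 0.8 0 0 0; 0 0 0 0.4 0 0 0; 0 0 0 0 0 0 0; 0 0 0 0 0 0 0; 0 0 0 0 0 0 0"

```text
clock: 8.6
tcp_pos: [0.5065, -0.0846, 0.1009]
tcp_rot: [[0.015, 1.0, 0.001], [1.0, -0.015, 0.0], [0.0, 0.001, -1.0]]
ft_force: [0.7, -0.5, 0.5]
gripper_width: 0.0002
```

```bash
python3 look.py 6; python3 - <<'E'
from arc import *
from st import *
print(bot.pinch_z)
s=st();R,p=s["tcp_rot"],s["tcp_pos"]
from ov import *
d=pickle.load(open("snap6.pkl","rb"));S=d["side"]
L=[]
for z in(0,.02):L.append(([p+[0,-.011,z],p+[0,.011,z]],(0,0,255)))
overlay(S,L,225,115,60,55,12,"pics/s6.png")
E
```

```text
8.6 [ 0.5065 -0.0846  0.1009] yaz -0.87 [ 6.e-04  5.e-04 -1.e+00] [ 0.69 -0.48  0.45] 0.00022370281165330714
0.0187
8.7 [ 0.5065 -0.0846  0.1009] yaz -0.87 [ 7.e-04  5.e-04 -1.e+00] F [-0.7 -0.4  0.4] T [ 0.01 -0.    0.04] w -0.0 v 0.12
```

View pics/s6.png

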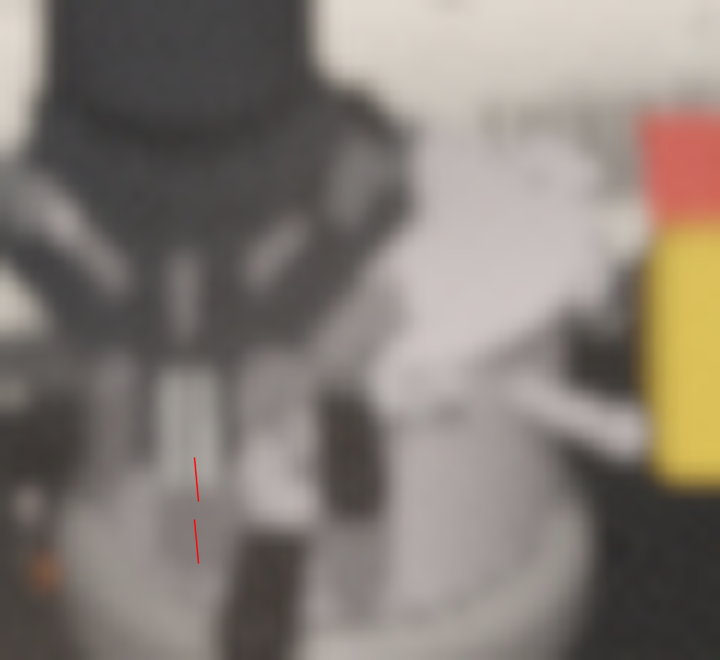

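```bash
python3 - <<'E'
from arc import *
from st import *
s=st();R,p=s["tcp_rot"],s["tcp_pos"]
w=[pose(-90.7,-.034,.1),pose(-90.7,-.026,.1)]+[pose(f,-.024,.1) for f in np.r_[-89,-86.5:-60:9j]]
rows(R,p,w,0)
E
```

```text
8.7 [ 0.5065 -0.0846  0.1009] yaz -0.87 [ 7.e-04  5.e-04 -1.e+00] F [-0.7 -0.4  0.4] T [ 0.01 -0.    0.04] w -0.0 v 0.12
0 0.07 0.95 0.09 0.04 -0.03 -0.17; 0 0 0.8 0 0 0 0; 0 -0.07 0.57 0 0 0 -1.7; 0 -0.09 0.53 0 0 0 -2.5; 0 -0.12 0.71 0 0 0 -3.31; 0 -0.12 0.71 0 0 0 -3.31; 0 -0.11 0.71 0 0 0 -3.31; 0 -0.12 0.71 0 0 0 -3.32
0 -0.12 0.7 0 0 0 -3.31; 0 -0.12 0.71 0 0 0 -3.31; 0 -0.12 0.71 0 0 0 -3.31; 0 -0.12 0.71 0 0 0 -3.32; 0 0 0 0 0 0 0; 0 0 0 0 0 0 0; 0 0 0 0 0 0 0; 0 0 0 0 0 0 0
```

carry_out --series "0 0 0.9 0 0 0 0; 0 0 0.8 0 0 0 0; 0 -0.07 0.6 0 0 0 -1.7; 0 -0.09 0.5 0 0 0 -2.5; 0 -0.12 0.7 0 0 0 -3.3; 0 -0.12 0.7 0 0 0 -3.3; 0 -0.1 0.7 0 0 0 -3.3; 0 -0.12 0.7 0 0 0 -3.3"

```text
clock: 9.5
tcp_pos: [0.5624, -0.0867, 0.1001]
tcp_rot: [[-0.288, 0.958, -0.002], [0.958, 0.288, 0.001], [0.002, -0.001, -1.0]]
ft_force: [-2.0, 0.8, -0.3]
gripper_width: -0.0
```

```bash
python3 look.py 7; python3 - <<'E'
from st import *
s=st()
from ov import *
d=pickle.load(open("snap7.pkl","rb"));S=d["side"]
overlay(S,[],225,115,60,55,12,"pics/s7.png")
E
```

```text
9.5 [ 0.5624 -0.0867  0.1001] yaz 16.76 [-0.0017  0.0011 -1.    ] [-2.01  0.83 -0.26] -8.489606307537684e-06
9.6 [ 0.5633 -0.0869  0.1002] yaz 16.66 [-3.e-04  8.e-04 -1.e+00] F [-1.   0.1  1. ] T [0.   0.02 0.02] w -0.0003 v 3.95
```

View pics/s7.png

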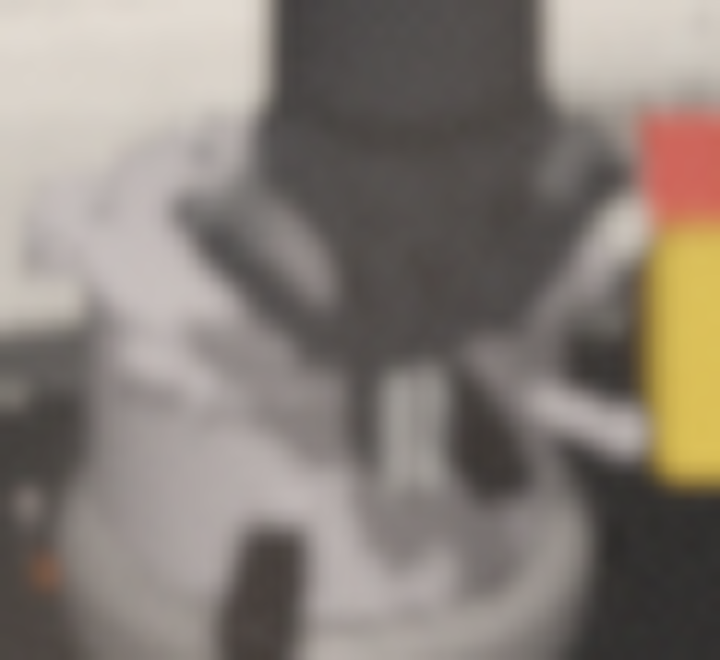

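```bash
python3 - <<'E'
from arc import *
from st import *
s=st();R,p=s["tcp_rot"],s["tcp_pos"]
rows(R,p,[pose(f,-.024,.1) for f in np.r_[-70:-46:8j]],0)
E
```

```text
9.6 [ 0.5633 -0.0869  0.1002] yaz 16.66 [-3.e-04  8.e-04 -1.e+00] F [-1.   0.1  1. ] T [0.   0.02 0.02] w -0.0003 v 3.95
0 -0.07 0.75 0.02 0 -0.05 -3.34; 0 -0.12 0.73 0 0 0 -3.42; 0 -0.12 0.74 0 0 0 -3.43; 0 -0.12 0.73 -0.01 0 0 -3.43; 0 -0.12 0.73 0 0 0 -3.43; 0 -0.12 0.74 0 0 0 -3.43; 0 -0.12 0.73 0 0 0 -3.43; 0 -0.13 0.73 0 0 0 -3.43
```

carry_out --series "0 -0.1 0.7 0 0 0 -3.3; 0 -0.12 0.73 0 0 0 -3.4; 0 -0.12 0.74 0 0 0 -3.4; 0 -0.12 0.73 0 0 0 -3.4; 0 -0.12 0.73 0 0 0 -3.4; 0 -0.12 0.74 0 0 0 -3.4; 0 -0.12 0.7 0 0 0 -3.3; 0 0 0 0 0 0 0"

```text
clock: 10.4
tcp_pos: [0.6118, -0.0717, 0.1003]
tcp_rot: [[-0.645, 0.765, 0.0], [0.765, 0.645, 0.0], [0.0, 0.0, -1.0]]
ft_force: [0.4, 0.1, 1.0]
gripper_width: -0.0002
```

```bash
python3 look.py 8; python3 - <<'E'
from st import *
s=st()
from ov import *
d=pickle.load(open("snap8.pkl","rb"));S=d["side"]
overlay(S,[],230,115,60,50,12,"pics/s8.png")
overlay(d["top"],[],120,140,80,60,10,"pics/t8.png")
E
```

```text
10.4 [ 0.6118 -0.0717  0.1003] yaz 40.14 [ 1.e-04  4.e-04 -1.e+00] [0.44 0.1  0.99] -0.0001645314693921829
10.5 [ 0.6111 -0.0715  0.1004] yaz 40.02 [-2.e-04  9.e-04 -1.e+00] F [ 0.9  0.2 -0.9] T [ 0.02 -0.01  0.  ] w 0.0001 v 0.36
```

View pics/s8.png

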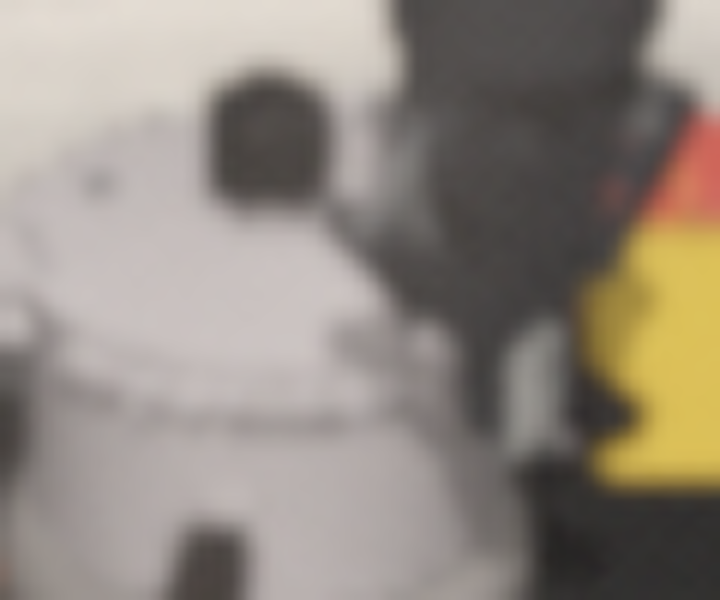

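View pics/t8.png

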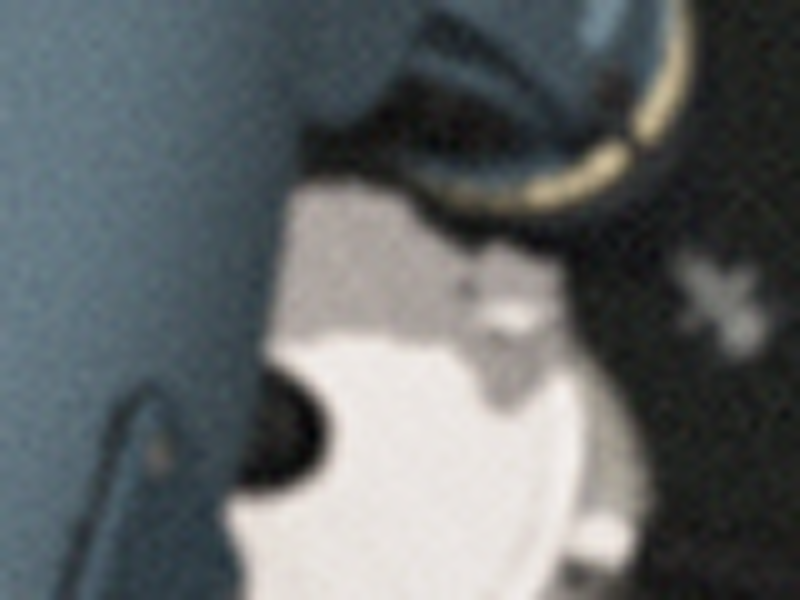

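carry_out --series "0 0 -0.5 0 0 0 0; 0 0 -0.5 -1 0 0 0; 0 0 0 -3 0 0 0; 0 0 0 -4 0 0 0; 0 0 -1 -4 0 0 0; 0 -3 -3 0 0 0 0; 0 -3.2 -3.2 0 0 0 0; 0 -3.2 -3.2 0 0 0 0"

```text
clock: 11.3
tcp_pos: [0.5841, -0.2184, 0.2222]
tcp_rot: [[-0.645, 0.764, 0.002], [0.764, 0.645, -0.0], [-0.001, 0.001, -1.0]]
ft_force: [1.5, -0.0, -0.4]
gripper_width: -0.0
```

carry_out --series "0 -3.2 -3.2 0 0 0 0; 0 -3.2 -3.2 0 0 0 0; 0 -3.2 -3.2 0 0 0 0; 0 -2 -2 0 0 0 0; 0 0 0 0 0 0 0; 0 0 0 0 0 0 0; 0 0 0 0 0 0 0; 0 0 0 0 0 0 0"

```text
clock: 12.1
tcp_pos: [0.5709, -0.3793, 0.221]
tcp_rot: [[-0.645, 0.764, 0.0], [0.764, 0.645, 0.001], [0.0, 0.001, -1.0]]
ft_force: [0.1, 0.4, -0.1]
gripper_width: 0.0005
```

```bash
python3 look.py 9; python3 - <<'E'
from ov import *
d=pickle.load(open("snap9.pkl","rb"));S=d["side"]
overlay(S,[],215,110,100,75,8,"pics/s9.png")
overlay(d["top"],[],110,145,100,75,8,"pics/t9.png")
E
```

```text
12.1 [ 0.5709 -0.3793  0.221 ] yaz 40.2 [ 3.e-04  6.e-04 -1.e+00] [ 0.06  0.41 -0.08] 0.0004917574603465975
```

View pics/s9.png

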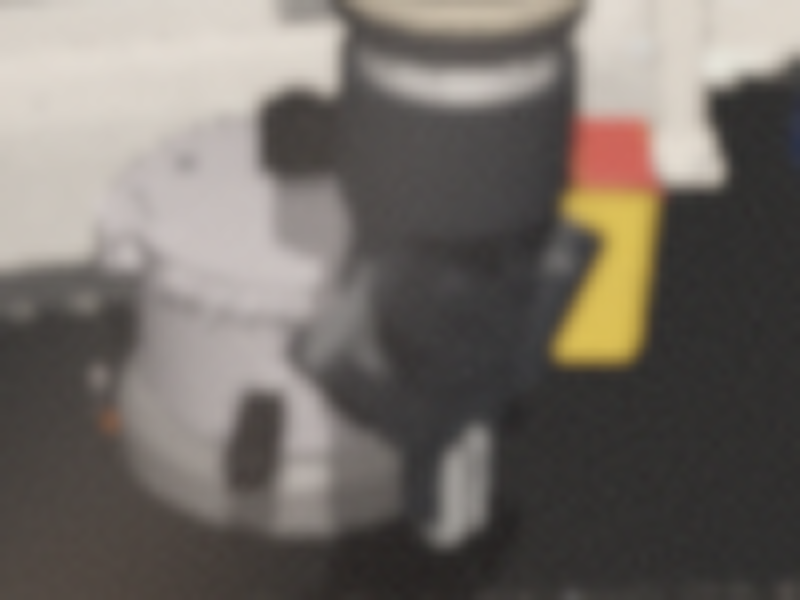

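View pics/t9.png

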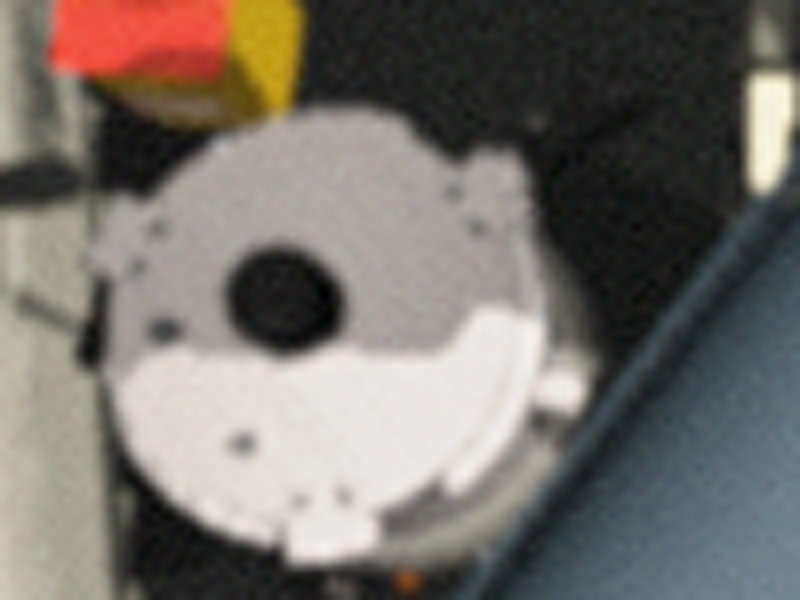

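```bash
python3 - <<'E'
from h import *
T=pickle.load(open("snap0.pkl","rb"))["top"]
t=lambda U,V:(110+(U+.5)/8-.5,145+(V+.5)/8-.5)
g=lambda U,V:(120+(U+.5)/9.5-.5,155+(V+.5)/9.5-.5)
def yaw(R,f):
    P=np.array([np.mean([atz(T,*f(*u),.1235)[:2] for u in pr],0) for pr in R]);c=P.mean(0)
    a=np.degrees(np.arctan2(*(P-c).T[::-1]));print("c",c,"r",np.linalg.norm(P-c,axis=1).round(4),"yaws",(((a-[0,120,-120])+180)%360-180).round(2));return c
c0=yaw([((505,268),(505,320)),((213,90),(168,112)),((135,458),(178,483))],g)
c1=yaw([((452,192),(478,228)),((155,230),(137,267)),((300,500),(344,495))],t)
for c in(c0,c1):
  for U,V,r in((540,108,.114),(566,128,.114),(487,181,0)):
    e=atz(T,*t(U,V),.105)[:2];print("ear",np.hypot(*(e-c)),np.degrees(np.arctan2(*(e-c)[::-1])))
E
```

```text
c [0.5511973  0.03781581] r [0.0692 0.0685 0.0679] yaws [-91.01 -90.17 -91.1 ]
c [0.55274073 0.04093115] r [0.0686 0.0685 0.0676] yaws [-52.6  -51.74 -52.24]
ear 0.11408842990979161 -39.34477460770308
ear 0.1154102593945115 -45.80393858650209
ear 0.0800652944691127 -42.27343416810891
ear 0.11491985033683991 -41.03405141901606
ear 0.11661396892958693 -47.41488587858769
ear 0.08108779384436146 -44.63650795645423
```

```bash
python3 - <<'E'
from arc import *
from st import *
s=st();R,p=s["tcp_rot"],s["tcp_pos"]
q=pose(-51,-.036,.19)
rows(R,p,[(q[0]+[0,0,.01],q[1]),(*pose(-51,-.036,.1),0,1.6)],0)
print("arc")
q=pose(-51,-.036,.1)
rows(q[1],q[0],[(*pose(-51,-.03,.1),0)]+[(*pose(f,-.0244,.1),0) for f in (-49.5,-47.5,-45,-43,-41.8,-40.8)],0)
E
```

```text
12.2 [ 0.571  -0.3794  0.2208] yaz 40.21 [ 3.e-04  5.e-04 -1.e+00] F [-0.3  0.7 -0. ] T [-0.02 -0.02 -0.03] w 0.0001 v 0.31
0 3 3.08 0.3 0 0 0.17; 0 3.01 3.07 0.3 0 0 0.17; 0 3.01 3.06 0.3 0 0 0.17; 0 3.02 3.06 0.3 0 0 0.17; 0 3.03 3.05 0.3 0 0 0.17; 0 3.05 3.04 0.3 0 0 0.17; 0 3.05 3.02 0.3 0 0 0.17; 0 0 0 1.43 0 0 0
0 0 0 1.43 0 0 0; 0 0 0 1.43 0 0 0; 0 0 0 1.43 0 0 0; 0 0 0 1.43 0 0 0; 0 0 0 1.42 0 0 0; 0 0 0 1.43 0 0 0; 0 0 0 0 0 0 0; 0 0 0 0 0 0 0
arc
0 0 0.6 0 0 0 0; 0 -0.06 0.88 0 0 0 -1.5; 0 -0.08 0.43 0 0 0 -2; 0 -0.09 0.53 0 0 0 -2.5; 0 -0.08 0.43 0 0 0 -2; 0 -0.05 0.26 0 0 0 -1.2; 0 -0.04 0.21 0 0 0 -1; 0 0 0 0 0 0 0
```

carry_out --series "0 3 3.1 0.3 0 0 0.2; 0 3 3.1 0.3 0 0 0.2; 0 3 3.1 0.3 0 0 0.2; 0 3 3.1 0.3 0 0 0.2; 0 3 3 0.3 0 0 0.2; 0 3 3 0.3 0 0 0.2; 0 3.1 3 0.3 0 0 0; 0 0 0 0 0 0 0"

```text
clock: 13.0
tcp_pos: [0.6013, -0.0761, 0.1996]
tcp_rot: [[-0.633, 0.774, -0.0], [0.774, 0.633, 0.002], [0.002, 0.001, -1.0]]
ft_force: [1.1, -1.4, 0.6]
gripper_width: -0.0002
```

```bash
python3 - <<'E'
from arc import *
from st import *
s=st();R,p=s["tcp_rot"],s["tcp_pos"]
rows(R,p,[(*pose(-51,-.036,.1),0,1.7)],0)
E
```

```text
13.0 [ 0.6013 -0.0761  0.1996] yaz 39.26 [-3.e-04  2.e-03 -1.e+00] F [ 1.1 -1.4  0.6] T [-0.01  0.   -0.06] w -0.0002 v 3.88
0 -0.04 -0.06 1.66 0.01 -0.02 0.04; 0 -0.04 -0.06 1.66 0.01 -0.02 0.04; 0 -0.04 -0.05 1.66 0.01 -0.02 0.04; 0 -0.04 -0.05 1.66 0.01 -0.02 0.04; 0 -0.04 -0.06 1.66 0.01 -0.02 0.04; 0 -0.04 -0.05 1.66 0.01 -0.02 0.04; 0 0 0 0 0 0 0; 0 0 0 0 0 0 0
```

carry_out --series "0 0 0 1 0 0 0; 0 -0.1 -0.1 1.6 0 0 0; 0 -0.1 -0.1 1.6 0 0 0; 0 0 -0.1 1.6 0 0 0; 0 0 0 1.6 0 0 0; 0 0 0 1.6 0 0 0; 0 0 0 0.9 0 0 0; 0 0 0 0 0 0 0"

```text
clock: 13.8
tcp_pos: [0.5993, -0.0857, 0.099]
tcp_rot: [[-0.628, 0.779, -0.003], [0.779, 0.628, 0.001], [0.002, -0.001, -1.0]]
ft_force: [0.4, -0.4, 0.8]
gripper_width: -0.0005
```

```bash
python3 - <<'E'
from arc import *
from st import *
s=st();R,p=s["tcp_rot"],s["tcp_pos"]
rows(R,p,[(*pose(-51,-.03,.1),0)]+[(*pose(f,-.0244,.1),0) for f in (-49.5,-47.5,-45,-43,-41.8,-40.8)],0)
E
```

```text
13.8 [ 0.5993 -0.0857  0.099 ] yaz 38.87 [-2.5e-03  8.0e-04 -1.0e+00] F [ 0.4 -0.4  0.8] T [-0.01 -0.01 -0.  ] w -0.0005 v 2.12
0 0.38 1.04 -0.1 -0.08 -0.13 -0.13; 0 -0.06 0.88 0 0 0 -1.5; 0 -0.08 0.42 0 0 0 -2; 0 -0.09 0.54 0 0 0 -2.5; 0 -0.08 0.43 0 0 0 -2; 0 -0.05 0.25 0 0 0 -1.2; 0 -0.04 0.22 0 0 0 -1; 0 0 0 0 0 0 0
```

carry_out --series "0 0.4 0.5 0 0 0 0; 0 0 1 0 0 0 -1; 0 0 0.75 0 0 0 -2.3; 0 -0.1 0.6 0 0 0 -2.5; 0 -0.1 0.5 0 0 0 -2; 0 0 0.3 0 0 0 -1.3; 0 0 0.15 0 0 0 -1; 0 0 0 0 0 0 0"

```text
clock: 14.6
tcp_pos: [0.628, -0.0579, 0.1007]
tcp_rot: [[-0.756, 0.655, 0.0], [0.655, 0.756, 0.001], [0.0, 0.001, -1.0]]
ft_force: [0.9, -0.8, 0.3]
gripper_width: 0.0
```

```bash
python3 - <<'E'
from arc import *
from st import *
s=st();R,p=s["tcp_rot"],s["tcp_pos"]
q=p[:2]-c;a=np.radians(-40.8);print("r",q@[np.cos(a),np.sin(a)],"d",q@[-np.sin(a),np.cos(a)])
rows(R,p,[(*pose(-40.8,-.0244,.1),0)],0)
E
```

```text
14.6 [ 0.628  -0.0579  0.1007] yaz 49.07 [ 4.e-04  8.e-04 -1.e+00] F [ 0.9 -0.8  0.3] T [-0.01  0.05 -0.02] w 0.0 v 1.04
r 0.12025772854853838 d -0.022216593235335882
0 -0.17 -0.22 0.07 0.05 -0.01 -0.13; 0 0 0 0 0 0 0; 0 0 0 0 0 0 0; 0 0 0 0 0 0 0; 0 0 0 0 0 0 0; 0 0 0 0 0 0 0; 0 0 0 0 0 0 0; 0 0 0 0 0 0 0
```

carry_out --series "0 0 -0.6 0 0 0 0; 0 0 -0.6 -1.5 0 0 0; 0 0 0 -4 0 0 0; 8.5 0 0 -4.5 0 0 0; 8.5 -1.5 -2 -3 0 0 0; 8.5 -3 -3.8 0 0 0 0; 8.5 -3 -3.8 0 0 0 0; 8.5 -3 -3.8 0 0 0 0"

```text
clock: 15.4
tcp_pos: [0.6108, -0.239, 0.231]
tcp_rot: [[-0.755, 0.655, 0.001], [0.655, 0.755, 0.001], [-0.0, 0.001, -1.0]]
ft_force: [0.6, -0.3, -0.0]
gripper_width: 0.0723
```

carry_out --series "8.5 -2.5 -3.6 0 0 0 0; 8.5 -2.5 -3.6 0 0 0 0; 8.5 -2.5 -3.6 0 0 0 0; 8.5 -1.5 -2 0 0 0 0; 8.5 0 0 0 0 0 0; 8.5 0 0 0 0 0 0; 8.5 0 0 0 0 0 0; 8.5 0 0 0 0 0 0"

```text
clock: 16.2
tcp_pos: [0.5956, -0.3917, 0.2308]
tcp_rot: [[-0.756, 0.655, 0.0], [0.655, 0.756, 0.001], [0.0, 0.001, -1.0]]
ft_force: [-1.1, -0.4, 0.0]
gripper_width: 0.0848
```

```bash
python3 look.py 10; python3 - <<'E'
from ov import *
d=pickle.load(open("snap10.pkl","rb"));S=d["side"]
overlay(S,[],215,110,100,75,8,"pics/s10.png")
T=d["top"];T["image"]=np.clip((T["image"].astype(float)/255)**.6*255,0,255).astype(np.uint8)
overlay(d["top"],[],110,145,100,75,8,"pics/t10.png")
E
```

```text
16.2 [ 0.5956 -0.3917  0.2308] yaz 49.11 [ 3.e-04  7.e-04 -1.e+00] [-1.14 -0.44  0.05] 0.08482317623803261
```

View pics/s10.png

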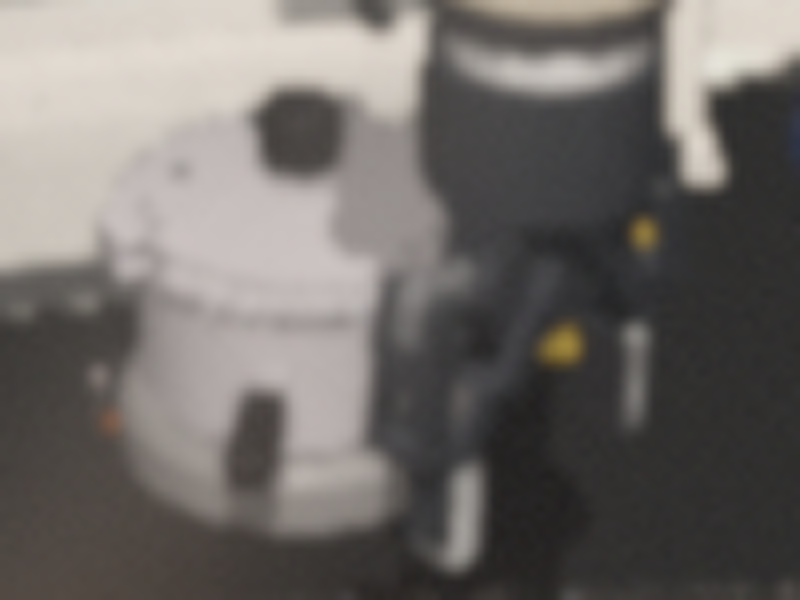

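View pics/t10.png

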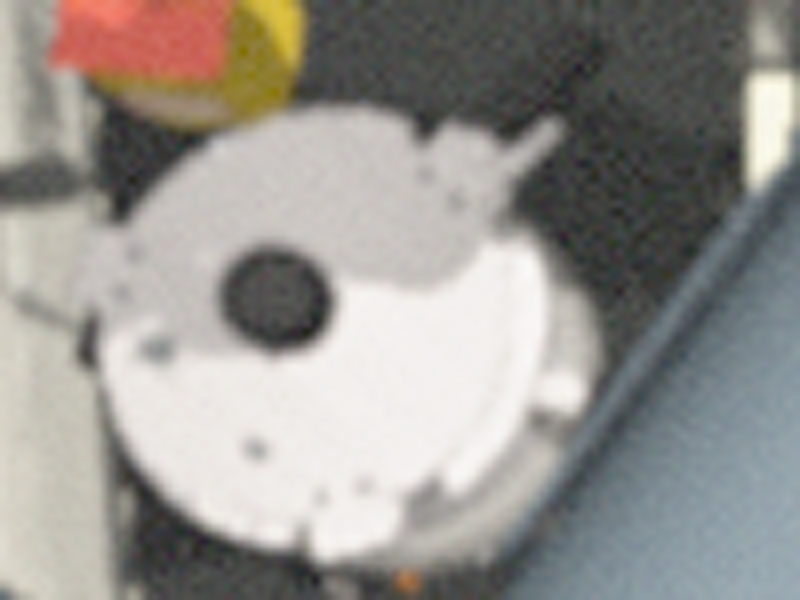

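```bash
cat > yaw.py <<'E'
from h import *
T=pickle.load(open("snap0.pkl","rb"))["top"]
t=lambda U,V:(110+(U+.5)/8-.5,145+(V+.5)/8-.5)
def yaw(R,f=t,z=.1235):
    P=np.array([np.mean([atz(T,*f(*u),z)[:2] for u in pr],0) for pr in R]);c=P.mean(0)
    a=np.degrees(np.arctan2(*(P-c).T[::-1]));print("c",c,"r",np.linalg.norm(P-c,axis=1).round(4),"yaws",(((a-[0,120,-120])+180)%360-180).round(2));return c
E
python3 - <<'E'
from yaw import *
c=yaw([((425,173),(460,200)),((135,252),(122,292)),((320,497),(364,484))])
for U,V,r in((545,118,.114),(564,130,.114)):
    e=atz(T,*t(U,V),.105)[:2];print("ear",np.hypot(*(e-c)),np.degrees(np.arctan2(*(e-c)[::-1])))
for n,u in (("k10",(277,299)),("k9",(285,299)),("k0",(291,302))):print(n,atz(T,*t(*u),.156))
E
```

```text
c [0.55359139 0.04346987] r [0.0691 0.0686 0.0678] yaws [-44.01 -43.04 -43.9 ]
ear 0.11458735350310974 -44.37347994516908
ear 0.11686389509741109 -48.61406012677258
k10 [0.55257551 0.04283297 0.156     ]
k9 [0.55261458 0.03995393 0.156     ]
k0 [0.55154581 0.03770995 0.156     ]
```

```bash
python3 - <<'E'
from arc import *
from st import *
s=st();R,p=s["tcp_rot"],s["tcp_pos"]
rows(R,p,[([.553,.0425,.23],Rdown(5))],8.5,lin=4.2)
E
```

```text
16.3 [ 0.5957 -0.3919  0.2308] yaz 49.11 [ 3.e-04  5.e-04 -1.e+00] F [0.4 0.7 0.3] T [ 0.02  0.05 -0.  ] w 0.0851 v 0.27
8.5 2.88 2.73 0.01 0 0 4.01; 8.5 3.06 2.52 0.01 0 0 4.01; 8.5 3.23 2.3 0.01 0 0 4.01; 8.5 3.38 2.07 0.01 0 0 4.01; 8.5 3.52 1.83 0.01 0 0 4.01; 8.5 3.64 1.58 0.01 0 0 4.01; 8.5 3.74 1.32 0.01 0 0 4.01; 8.5 3.83 1.06 0.01 0 0 4.01
8.5 3.89 0.79 0.01 0 0 4.01; 8.5 3.94 0.51 0 0 0 4.01; 8.5 3.96 0.24 0.01 0 0 4.01; 8.5 0 0 0 0 0 0; 8.5 0 0 0 0 0 0; 8.5 0 0 0 0 0 0; 8.5 0 0 0 0 0 0; 8.5 0 0 0 0 0 0
```

carry_out --series "8.5 2.9 2.7 0 0 0 4; 8.5 3.1 2.5 0 0 0 4; 8.5 3.2 2.3 0 0 0 4; 8.5 3.4 2.1 0 0 0 4; 8.5 3.5 1.8 0 0 0 4; 8.5 3.6 1.6 0 0 0 4; 8.5 3.7 1.3 0 0 0 4; 8.5 3.8 1.1 0 0 0 4"

```text
clock: 17.1
tcp_pos: [0.5642, -0.076, 0.231]
tcp_rot: [[-0.291, 0.957, 0.001], [0.957, 0.291, 0.001], [0.0, 0.001, -1.0]]
ft_force: [0.9, 0.3, -0.9]
gripper_width: 0.0852
```

carry_out --series "8.5 3.9 0.8 0 0 0 4; 8.5 3.9 0.5 0 0 0 4; 8.5 3 0.2 0 0 0 4; 8.5 1 0 0 0 0 0; 8.5 0 0 0 0 0 0; 8.5 0 0 0 0 0 0; 8.5 0 0 0 0 0 0; 8.5 0 0 0 0 0 0"

```text
clock: 17.9
tcp_pos: [0.5536, 0.0394, 0.2306]
tcp_rot: [[-0.087, 0.996, -0.0], [0.996, 0.087, 0.0], [0.0, -0.0, -1.0]]
ft_force: [1.0, -0.6, 0.5]
gripper_width: 0.0851
```

```bash
python3 - <<'E'
from arc import *
from st import *
s=st();R,p=s["tcp_rot"],s["tcp_pos"]
rows(R,p,[([.553,.0425,.165],R,8.5,1.5)],8.5,lin=4.2)
E
```

```text
17.9 [0.5536 0.0394 0.2306] yaz 4.97 [-2.e-04  5.e-04 -1.e+00] F [ 1.  -0.6  0.5] T [-0.01 -0.05  0.03] w 0.0851 v 0.31
8.5 0.06 -0.01 1.31 0 0 0; 8.5 0.06 0 1.31 0 0 0; 8.5 0.06 -0.01 1.31 0 0 0; 8.5 0.07 0 1.31 0 0 0; 8.5 0.06 -0.01 1.32 0 0 0; 8.5 0 0 0 0 0 0; 8.5 0 0 0 0 0 0; 8.5 0 0 0 0 0 0
```

carry_out --series "8.5 0.1 0 1.3 0 0 0; 8.5 0.1 0 1.3 0 0 0; 8.5 0.1 0 1.3 0 0 0; 8.5 0 0 1.3 0 0 0; 8.5 0 0 1.3 0 0 0; 8.5 0 0 1 0 0 0; 8.5 0 0 0.5 0 0 0; 8.5 0 0 0 0 0 0"

```text
clock: 18.7
tcp_pos: [0.5529, 0.0431, 0.1501]
tcp_rot: [[-0.087, 0.996, -0.001], [0.996, 0.087, 0.001], [0.001, -0.001, -1.0]]
ft_force: [-0.2, 0.0, 0.3]
gripper_width: 0.0849
```

```bash
python3 look.py 11; python3 - <<'E'
from st import *
s=st();p=s["tcp_pos"]
from ov import *
d=pickle.load(open("snap11.pkl","rb"));S=d["side"]
L=[]
for dx in(-.0425,.0425):
  for z in(0,.013,.03):L.append(([p+[dx,-.011,z],p+[dx,.011,z]],(0,0,255)))
overlay(S,L,220,90,80,70,8,"pics/s11.png")
E
```

```text
18.7 [0.5529 0.0431 0.1501] yaz 5.0 [-1.1e-03  5.0e-04 -1.0e+00] [-0.19  0.01  0.29] 0.08490964606550742
18.8 [0.5534 0.0434 0.151 ] yaz 5.02 [ 4.e-04  7.e-04 -1.e+00] F [0.2 0.2 1. ] T [ 0.02 -0.01 -0.02] w 0.0848 v 0.37
```

View pics/s11.png

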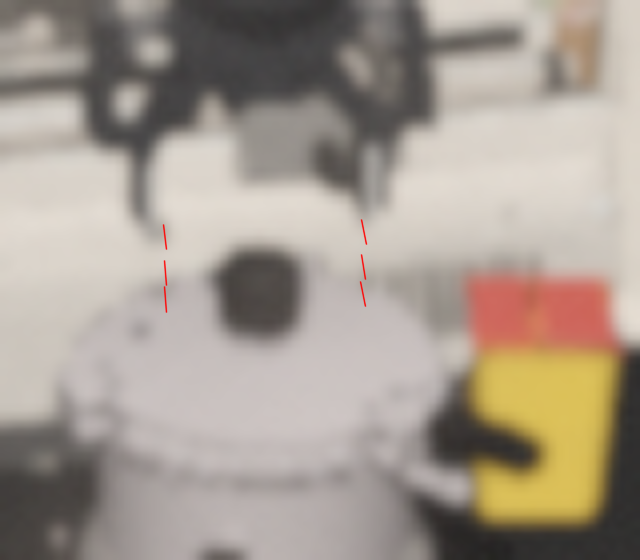

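carry_out --series "8.5 0 0 0.5 0 0 0; 8.5 0 0 0.6 0 0 0; 8.5 0 0 0.6 0 0 0; 8.5 0 0 0.4 0 0 0; 8.5 0 0 0 0 0 0; 8.5 0 0 0 0 0 0; 8.5 0 0 0 0 0 0; 8.5 0 0 0 0 0 0"

```text
clock: 19.6
tcp_pos: [0.5533, 0.0436, 0.1299]
tcp_rot: [[-0.088, 0.996, 0.0], [0.996, 0.088, 0.001], [0.001, 0.0, -1.0]]
ft_force: [-0.7, 0.1, -0.1]
gripper_width: 0.0852
```

```bash
python3 look.py 12; python3 - <<'E'
from st import *
s=st();p=s["tcp_pos"]
from ov import *
d=pickle.load(open("snap12.pkl","rb"));S=d["side"]
S["image"]=np.clip((S["image"].astype(float)-30)*1.4,0,255).astype(np.uint8)
overlay(S,[],225,95,60,50,12,"pics/s12.png")
E
```

```text
19.6 [0.5533 0.0436 0.1299] yaz 5.03 [ 3.e-04  7.e-04 -1.e+00] [-0.68  0.11 -0.08] 0.08521154816501562
19.7 [0.5533 0.0436 0.1298] yaz 5.03 [ 3.e-04  6.e-04 -1.e+00] F [-0.2  0.7 -0.7] T [-0.01  0.01  0.04] w 0.0846 v 0.06
```

View pics/s12.png

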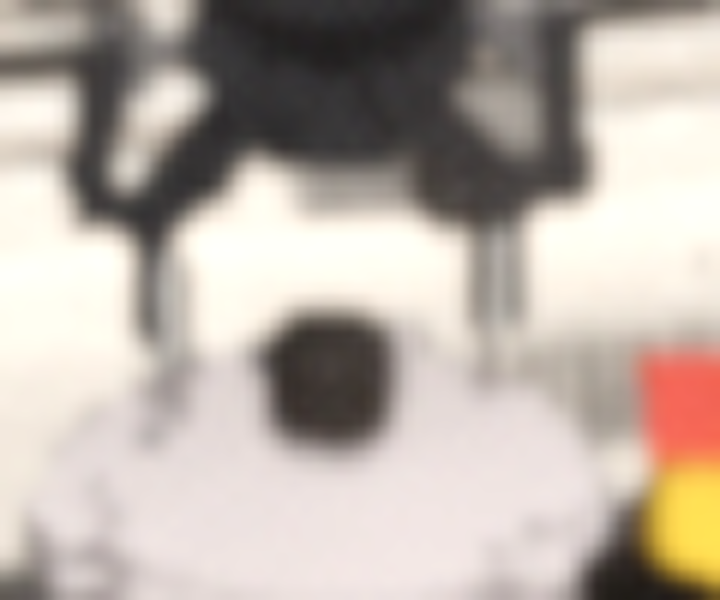

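carry_out --series "8.5 0 0 0.3 0 0 0; 8.5 0 0 0.4 0 0 0; 8.5 0 0 0.4 0 0 0; 8.5 0 0 0.2 0 0 0; 8.5 0 0 0 0 0 0; 8.5 0 0 0 0 0 0; 8.5 0 0 0 0 0 0; 8.5 0 0 0 0 0 0"

```text
clock: 20.5
tcp_pos: [0.5533, 0.0436, 0.1168]
tcp_rot: [[-0.088, 0.996, 0.0], [0.996, 0.088, 0.001], [0.001, 0.0, -1.0]]
ft_force: [0.4, 0.3, 0.3]
gripper_width: 0.0852
```

```bash
python3 look.py 13; python3 - <<'E'
from st import *
s=st();p=s["tcp_pos"]
from ov import *
d=pickle.load(open("snap13.pkl","rb"));S=d["side"]
S["image"]=np.clip((S["image"].astype(float)-30)*1.4,0,255).astype(np.uint8)
overlay(S,[],225,95,60,50,12,"pics/s13.png")
E
```

```text
20.5 [0.5533 0.0436 0.1168] yaz 5.03 [ 2.e-04  6.e-04 -1.e+00] [0.41 0.3  0.33] 0.08517613064013582
20.6 [0.5532 0.0436 0.1168] yaz 5.03 [ 2.e-04  7.e-04 -1.e+00] F [0.9 0.3 0.7] T [-0.01 -0.03 -0.02] w 0.0852 v 0.12
```

View pics/s13.png

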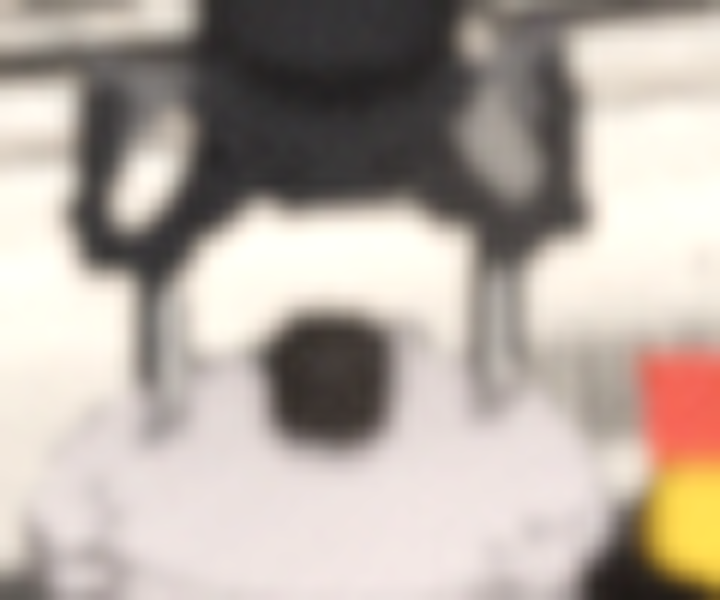

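carry_out --series "5.5 0 0 0 0 0 0; 4.8 0 0 0 0 0 0; 4.3 0 0 0 0 0 0; 3.5 0 0 0 0 0 0; 3 0 0 0 0 0 0; 3 0 0 0 0 0 0; 3 0 0 0 0 0 0; 3 0 0 0 0 0 0" --squeeze 60

```text
clock: 21.4
tcp_pos: [0.5535, 0.0436, 0.1171]
tcp_rot: [[-0.088, 0.996, 0.001], [0.996, 0.088, 0.001], [0.001, 0.001, -1.0]]
ft_force: [-0.9, -0.0, 5.0]
gripper_width: 0.0368
```

```bash
python3 look.py 14; python3 - <<'E'
from st import *
s=st();p=s["tcp_pos"]
from ov import *
d=pickle.load(open("snap14.pkl","rb"));S=d["side"]
S["image"]=np.clip((S["image"].astype(float)-30)*1.4,0,255).astype(np.uint8)
overlay(S,[],225,95,60,50,12,"pics/s14.png")
E
```

```text
21.4 [0.5535 0.0436 0.1171] yaz 5.04 [ 7.e-04  7.e-04 -1.e+00] [-0.89 -0.01  4.99] 0.03684817908430924
21.5 [0.5535 0.0436 0.1171] yaz 5.03 [ 8.e-04  7.e-04 -1.e+00] F [0.2 0.9 4.6] T [-0.05  0.1  -0.02] w 0.0365 v 0.11
```

View pics/s14.png

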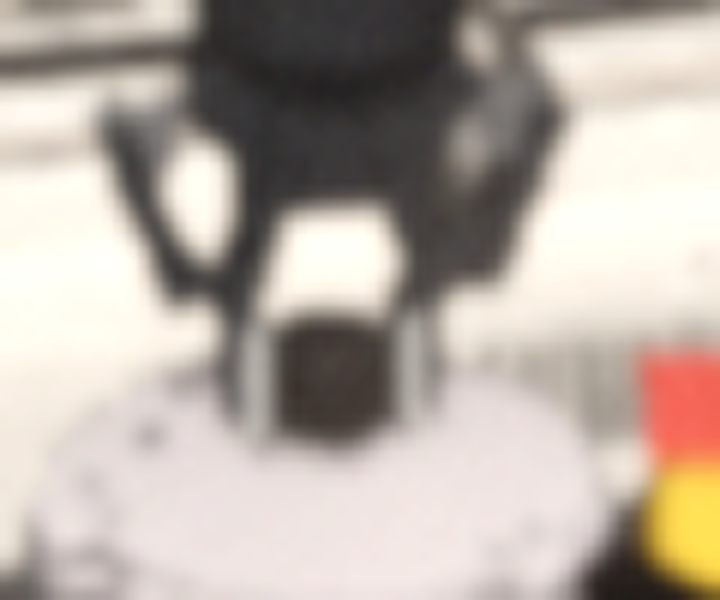

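carry_out --series "3 0 0 -0.2 0 0 0; 3 0 0 -0.3 0 0 0; 3 0 0 -0.3 0 0 0; 3 0 0 -0.3 0 0 0; 3 0 0 -0.3 0 0 0; 3 0 0 -0.3 0 0 0; 3 0 0 -0.3 0 0 0; 3 0 0 0 0 0 0"

```text
clock: 22.3
tcp_pos: [0.5532, 0.0437, 0.1371]
tcp_rot: [[-0.088, 0.996, 0.0], [0.996, 0.088, 0.001], [0.001, 0.0, -1.0]]
ft_force: [0.3, 0.6, -4.7]
gripper_width: 0.0365
```

```bash
python3 look.py 15; python3 - <<'E'
from st import *
s=st();p=s["tcp_pos"]
from ov import *
d=pickle.load(open("snap15.pkl","rb"));S=d["side"]
overlay(S,[],215,95,90,70,8,"pics/s15.png")
E
```

```text
22.3 [0.5532 0.0437 0.1371] yaz 5.04 [ 4.e-04  9.e-04 -1.e+00] [ 0.28  0.63 -4.69] 0.03654810543745757
22.4 [0.5531 0.0437 0.1367] yaz 5.04 [-0.e+00  8.e-04 -1.e+00] F [-0.6  0.5 -5.6] T [-0.03  0.02  0.01] w 0.0368 v 0.37
```

View pics/s15.png

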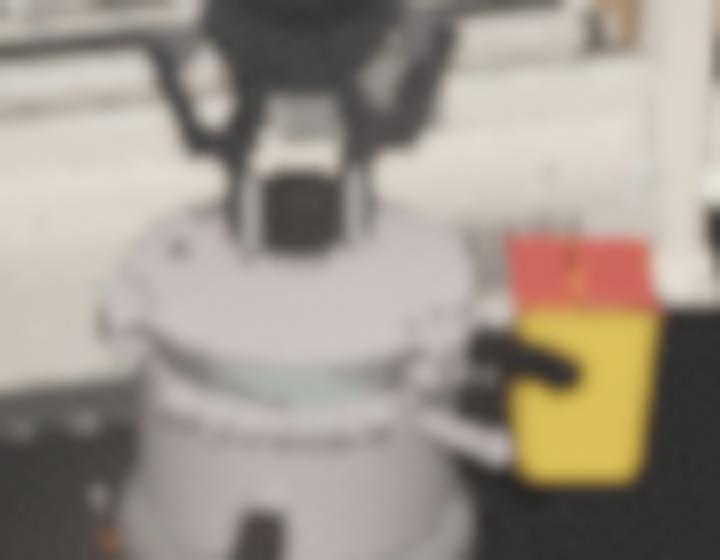

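carry_out --series "3 0 0 -1 0 0 0; 3 0 0 -1.5 0 0 0; 3 0 0 -1.5 0 0 0; 3 0 0 -1.5 0 0 0; 3 0 0 -1.5 0 0 0; 3 0 0 -1.5 0 0 0; 3 0 0 -1 0 0 0; 3 0 0 -0.3 0 0 0"

```text
clock: 23.2
tcp_pos: [0.5537, 0.0436, 0.2361]
tcp_rot: [[-0.088, 0.996, 0.002], [0.996, 0.088, 0.001], [0.001, 0.002, -1.0]]
ft_force: [0.4, 0.5, -3.7]
gripper_width: 0.0366
```

```bash
python3 - <<'E'
from arc import *
from st import *
s=st();R,p=s["tcp_rot"],s["tcp_pos"]
q=np.array([.5195,-.268,.22]);print(R.T@(q-p)*100)
E
```

```text
23.2 [0.5537 0.0436 0.2361] yaz 5.03 [ 1.8e-03  8.0e-04 -1.0e+00] F [ 0.4  0.5 -3.7] T [ 0.04 -0.    0.01] w 0.0366 v 2.84
[-30.73829046  -6.14049855   1.5733967 ]
```

carry_out --series "3 -0.8 -0.2 0 0 0 0; 3 -1.6 -0.3 0 0 0 0; 3 -2.2 -0.4 0 0 0 0; 3 -2.5 -0.5 0 0 0 0; 3 -2.5 -0.5 0 0 0 0; 3 -2.5 -0.5 0 0 0 0; 3 -2.5 -0.5 0 0 0 0; 3 -2.5 -0.5 0 0 0 0"

```text
clock: 24.0
tcp_pos: [0.5331, -0.132, 0.2337]
tcp_rot: [[-0.087, 0.996, -0.002], [0.996, 0.087, 0.001], [0.001, -0.001, -1.0]]
ft_force: [-0.1, -1.0, -4.0]
gripper_width: 0.0372
```

carry_out --series "3 -2.5 -0.5 0 0 0 0; 3 -2.5 -0.5 0.2 0 0 0; 3 -2.5 -0.5 0.3 0 0 0; 3 -2.3 -0.5 0.3 0 0 0; 3 -2 -0.4 0.3 0 0 0; 3 -1.3 -0.3 0.3 0 0 0; 3 -0.5 0 0.1 0 0 0; 3 0 0 0 0 0 0"

```text
clock: 24.8
tcp_pos: [0.5189, -0.2682, 0.2189]
tcp_rot: [[-0.087, 0.996, -0.001], [0.996, 0.087, 0.001], [0.001, -0.001, -1.0]]
ft_force: [-0.9, 0.4, -4.5]
gripper_width: 0.0368
```

```bash
python3 - <<'E'
from arc import *
from st import *
s=st();R,p=s["tcp_rot"],s["tcp_pos"]
q=np.array([.5195,-.268,.06]);print(R.T@(q-p)*100)
E
```

```text
24.8 [ 0.5189 -0.2682  0.2189] yaz 4.97 [-8.0e-04  1.2e-03 -1.0e+00] F [-0.9  0.4 -4.5] T [ 0.04 -0.01 -0.  ] w 0.0368 v 1.39
[-6.11586509e-03  7.36627873e-02  1.58901283e+01]
```

Descend to about 4 cm above the final height, then look.

carry_out --series "3 0 0 1 0 0 0; 3 0 0 2 0 0 0; 3 0 0 2.4 0 0 0; 3 0 0.1 2.4 0 0 0; 3 0 0 2.4 0 0 0; 3 0 0 2.4 0 0 0; 3 0 0 1.8 0 0 0; 3 0 0 0.8 0 0 0"

```text
clock: 25.6
tcp_pos: [0.5194, -0.2658, 0.0653]
tcp_rot: [[-0.089, 0.996, -0.003], [0.996, 0.089, 0.002], [0.002, -0.002, -1.0]]
ft_force: [0.0, 0.1, -3.6]
gripper_width: 0.0366
```

```bash
python3 look.py 16 x; python3 - <<'E'
from st import *
s=st();p=s["tcp_pos"]
from ov import *
d=pickle.load(open("snap16.pkl","rb"))
M=[(circ((.5195,-.268),.105,.008),(0,255,0))]
lid=(circ((p[0],p[1]-.001),.0765,p[2]+.003),(0,0,255))
overlay(d["side"],M+[lid],195,150,110,100,7,"pics/s16.png")
overlay(d["top"],M+[lid],200,140,110,90,7,"pics/t16.png")
E
```

```text
25.6 [ 0.5194 -0.2658  0.0653] yaz 5.12 [-0.0026  0.0021 -1.    ] [ 0.01  0.14 -3.58] 0.03660212645796579
25.7 [ 0.5197 -0.2664  0.0663] yaz 5.09 [-0.002   0.0017 -1.    ] F [-0.2  0.6 -4.1] T [ 0.05  0.   -0.01] w 0.0366 v 2.24
```

View pics/s16.png

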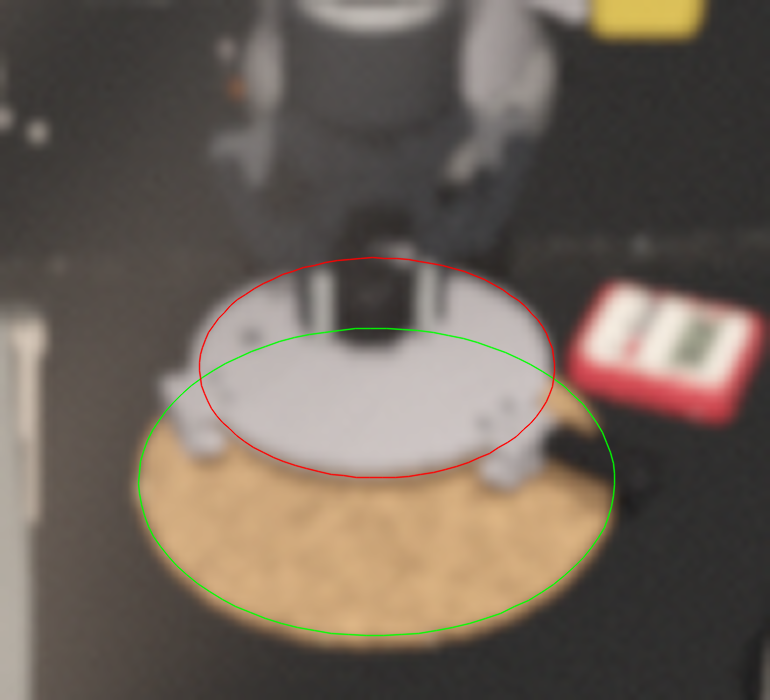

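View pics/t16.png

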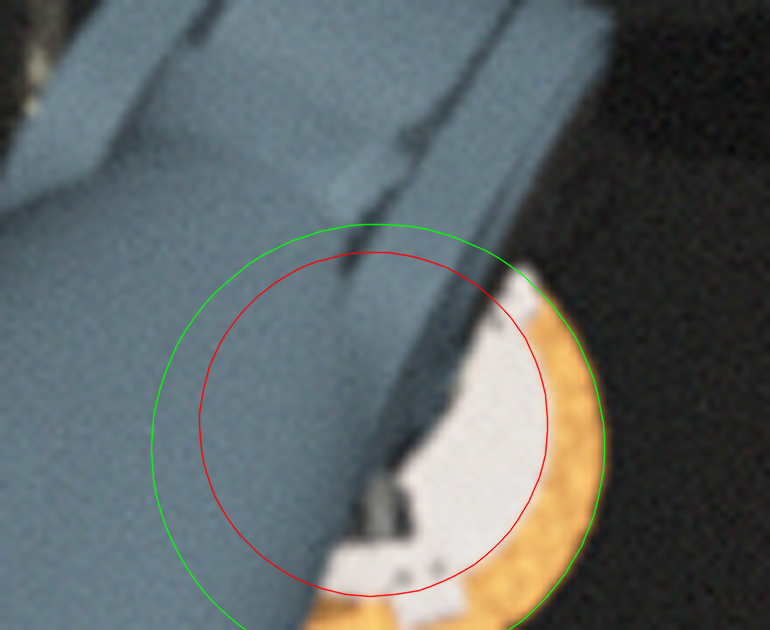

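carry_out --series "3 -0.1 0 0.5 0 0 0; 3 -0.1 0 0.7 0 0 0; 3 -0.1 0 0.7 0 0 0; 3 0 0 0.7 0 0 0; 3 0 0 0.6 0 0 0; 3 0 0 0.4 0 0 0; 3 0 0 0 0 0 0; 3 0 0 0 0 0 0"

```text
clock: 26.5
tcp_pos: [0.5206, -0.2705, 0.0314]
tcp_rot: [[-0.088, 0.996, -0.0], [0.996, 0.088, 0.001], [0.001, -0.0, -1.0]]
ft_force: [1.0, 0.3, -4.6]
gripper_width: 0.037
```

```bash
python3 look.py 17 x; python3 - <<'E'
from st import *
s=st();p=s["tcp_pos"]
from ov import *
d=pickle.load(open("snap17.pkl","rb"))
overlay(d["side"],[],195,165,110,90,7,"pics/s17.png")
E
```

```text
26.5 [ 0.5206 -0.2705  0.0314] yaz 5.03 [-1.e-04  6.e-04 -1.e+00] [ 0.98  0.33 -4.58] 0.03696217409049656
26.6 [ 0.5208 -0.2705  0.0317] yaz 5.03 [ 4.e-04  4.e-04 -1.e+00] F [-0.2  0.6 -4.5] T [ 0.01  0.04 -0.02] w 0.0367 v 0.11
```

View pics/s17.png

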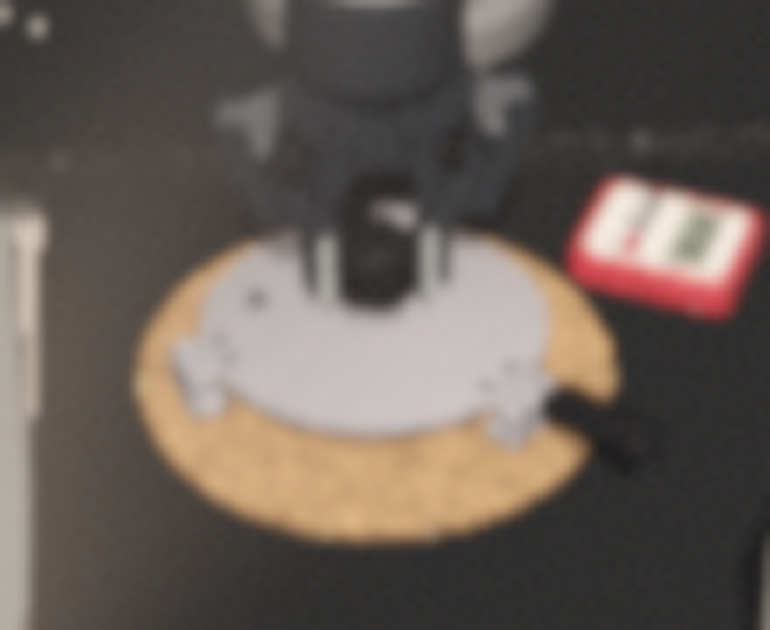

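```bash
python3 - <<'E'
from h import *
S=pickle.load(open("snap17.pkl","rb"))["side"]
f=lambda U,V:(195+(U+.5)/7-.5,165+(V+.5)/7-.5)
print("mat yc",atz(S,*f(377,543),.008)[1]+.105,"x",(atz(S,*f(137,385),.008)[0]+atz(S,*f(618,385),.008)[0])/2)
print("disc yc",atz(S,*f(376,437),.0345)[1]+.0765,"x",(atz(S,*f(203,330),.034)[0]+atz(S,*f(549,330),.034)[0])/2)
E
```

```text
mat yc -0.2755325351843252 x 0.5193057043467505
disc yc -0.2678224788455634 x 0.519004618713821
```

carry_out --series "3 0 0 0.2 0 0 0; 3 0 0 0.2 0 0 0; 3 0 0 0.15 0 0 0; 3 0 0 0.1 0 0 0; 3 0 0 0.1 0 0 0; 3 0 0 0 0 0 0; 3 0 0 0 0 0 0; 3 0 0 0 0 0 0"

```text
clock: 27.4
tcp_pos: [0.5207, -0.2707, 0.0242]
tcp_rot: [[-0.088, 0.996, 0.0], [0.996, 0.088, 0.0], [0.0, 0.0, -1.0]]
ft_force: [-0.2, -2.1, 0.0]
gripper_width: 0.0369
```

carry_out --series "3 0 0 0.05 0 0 0; 3 0 0 0.05 0 0 0; 3 0 0 0 0 0 0; 3 0 0 0 0 0 0; 3 0 0 0 0 0 0; 3 0 0 0 0 0 0; 3 0 0 0 0 0 0; 3 0 0 0 0 0 0"

```text
clock: 28.2
tcp_pos: [0.5207, -0.2704, 0.023]
tcp_rot: [[-0.088, 0.996, 0.0], [0.996, 0.088, 0.001], [0.001, 0.0, -1.0]]
ft_force: [0.2, -2.8, 1.2]
gripper_width: 0.0368
```

```bash
python3 look.py 18 x; python3 - <<'E'
from st import *
s=st();p=s["tcp_pos"]
from ov import *
d=pickle.load(open("snap18.pkl","rb"))
overlay(d["side"],[],195,175,110,85,7,"pics/s18.png")
E
```

```text
28.2 [ 0.5207 -0.2704  0.023 ] yaz 5.03 [ 2.e-04  6.e-04 -1.e+00] [ 0.19 -2.81  1.2 ] 0.036773574136740136
28.3 [ 0.5207 -0.2704  0.0229] yaz 5.03 [ 1.e-04  7.e-04 -1.e+00] F [-0.  -3.3  0.3] T [-0.29 -0.13 -0.06] w 0.0367 v 0.05
```

View pics/s18.png

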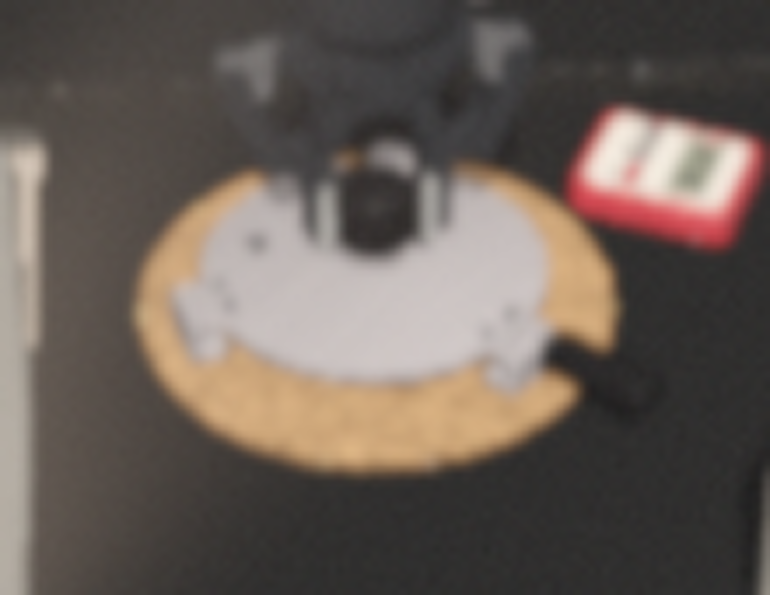

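carry_out --series "3 0 0 0.05 0 0 0; 3 0 0 0.05 0 0 0; 3 0 0 0.05 0 0 0; 3 0 0 0 0 0 0; 3 0 0 0 0 0 0; 3 0 0 0 0 0 0; 3 0 0 0 0 0 0; 3 0 0 0 0 0 0"

```text
clock: 29.1
tcp_pos: [0.5207, -0.2706, 0.0216]
tcp_rot: [[-0.088, 0.996, 0.0], [0.996, 0.088, 0.0], [0.0, 0.0, -1.0]]
ft_force: [-0.1, -4.9, 4.2]
gripper_width: 0.0364
```

carry_out --series "3 0 0 0.05 0 0 0; 3 0 0 0.04 0 0 0; 3 0 0 0 0 0 0; 3 0 0 0 0 0 0; 3 0 0 0 0 0 0; 3 0 0 0 0 0 0; 3 0 0 0 0 0 0; 3 0 0 0 0 0 0"

```text
clock: 29.9
tcp_pos: [0.5207, -0.2706, 0.0207]
tcp_rot: [[-0.088, 0.996, 0.0], [0.996, 0.088, 0.0], [0.0, 0.0, -1.0]]
ft_force: [-1.4, -4.8, 3.2]
gripper_width: 0.0368
```

```bash
python3 -c "
from st import *
st()"
```

```text
29.9 [ 0.5207 -0.2706  0.0207] yaz 5.03 [ 2.e-04  4.e-04 -1.e+00] F [-1.4 -4.8  3.2] T [-0.56 -0.04 -0.08] w 0.0368 v 0.06
```

carry_out --series "3 0 0 0.05 0 0 0; 3 0 0 0.05 0 0 0; 3 0 0 0.03 0 0 0; 3 0 0 0 0 0 0; 3 0 0 0 0 0 0; 3 0 0 0 0 0 0; 3 0 0 0 0 0 0; 3 0 0 0 0 0 0"

```text
clock: 30.7
tcp_pos: [0.5206, -0.2708, 0.0202]
tcp_rot: [[-0.088, 0.996, 0.001], [0.996, 0.088, -0.0], [-0.0, 0.001, -1.0]]
ft_force: [-3.4, -4.8, 11.5]
gripper_width: 0.0364
```

```bash
python3 -c "
from st import *
st()
from ov import *
S=bot.snapshot('side');pickle.dump({'side':S},open('snap19.pkl','wb'))
overlay(S,[],195,175,110,85,7,'pics/s19.png')"
```

```text
30.7 [ 0.5206 -0.2708  0.0202] yaz 5.02 [ 6.e-04 -3.e-04 -1.e+00] F [-3.4 -4.8 11.5] T [-0.47  0.35  0.01] w 0.0364 v 0.15
```

View pics/s19.png

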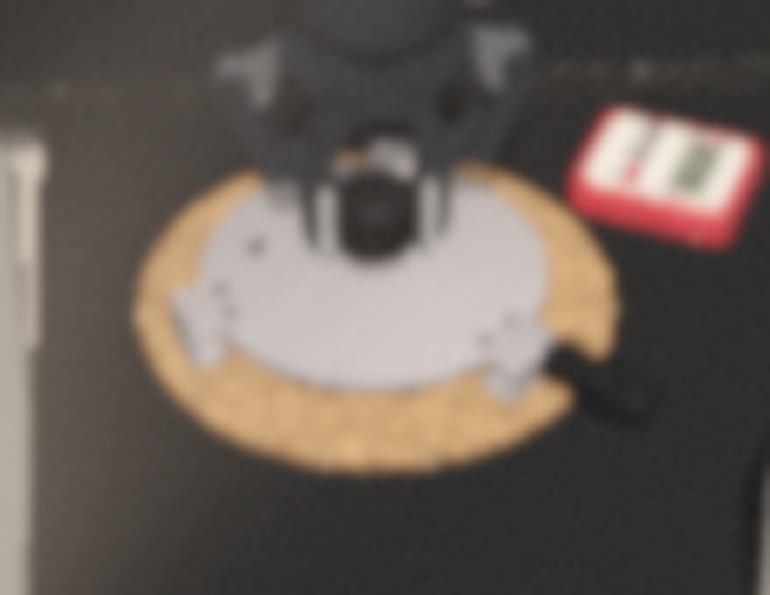

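carry_out --series "3 0 0 -0.05 0 0 0; 3.8 0 0 0 0 0 0; 4.2 0 0 0 0 0 0; 4.6 0 0 0 0 0 0; 5.5 0 0 0 0 0 0; 6.5 0 0 0 0 0 0; 6.5 0 0 0 0 0 0; 6.5 0 0 0 0 0 0" --squeeze 30

```text
clock: 31.55
tcp_pos: [0.5205, -0.2703, 0.0197]
tcp_rot: [[-0.088, 0.996, -0.0], [0.996, 0.088, 0.001], [0.001, -0.0, -1.0]]
ft_force: [0.1, -0.4, 0.2]
gripper_width: 0.0648
```

carry_out --series "6.5 0 0 -0.5 0 0 0; 6.5 0 0 -1 0 0 0; 6.5 0 0 -2 0 0 0; 6.5 0 0 -3 0 0 0; 6.5 0 0 -4 0 0 0; 6.5 0 0 -4 0 0 0; 6.5 0 0 -4 0 0 0; 6.5 0 0 -3 0 0 0"

```text
clock: 32.35
tcp_pos: [0.5208, -0.2707, 0.2386]
tcp_rot: [[-0.088, 0.996, 0.003], [0.996, 0.088, -0.001], [-0.001, 0.003, -1.0]]
ft_force: [0.8, -0.7, -0.6]
gripper_width: 0.0647
```

carry_out --series "6.5 3 -1 -1 0 0 0; 6.5 4 -2 0 0 0 0; 6.5 4 -2 0 0 0 0; 6.5 4 -2 0 0 0 0; 6.5 3 -1 0 0 0 0; 6.5 2 0 0 0 0 0; 6.5 0 0 0 0 0 0; 6.5 0 0 0 0 0 0"

```text
clock: 33.15
tcp_pos: [0.4236, -0.0783, 0.2457]
tcp_rot: [[-0.089, 0.996, 0.001], [0.996, 0.089, 0.0], [-0.0, 0.001, -1.0]]
ft_force: [0.4, -0.8, 0.1]
gripper_width: 0.0651
```

```bash
python3 look.py 20 x; python3 - <<'E'
from ov import *
d=pickle.load(open("snap20.pkl","rb"))
overlay(d["side"],[],195,175,110,85,7,"pics/s20.png")
overlay(d["top"],[],210,140,100,100,7,"pics/t20.png")
cv2.imwrite("pics/full20.png",np.vstack([d["top"]["image"][100:260,:,::-1],d["side"]["image"][100:,:,::-1]]))
E
```

```text
33.15 [ 0.4236 -0.0783  0.2457] yaz 5.1 [ 1.4e-03  1.0e-04 -1.0e+00] [ 0.4  -0.79  0.1 ] 0.06505116041887614
```

View pics/t20.png

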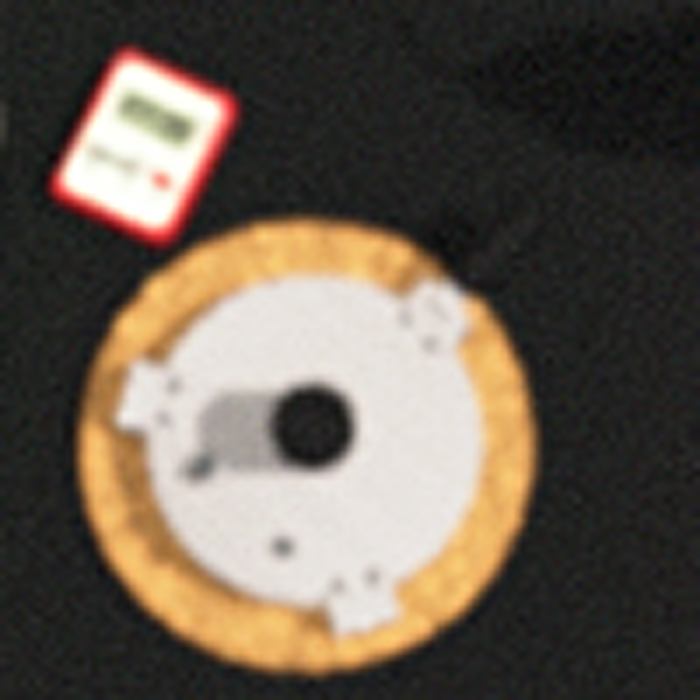

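View pics/s20.png

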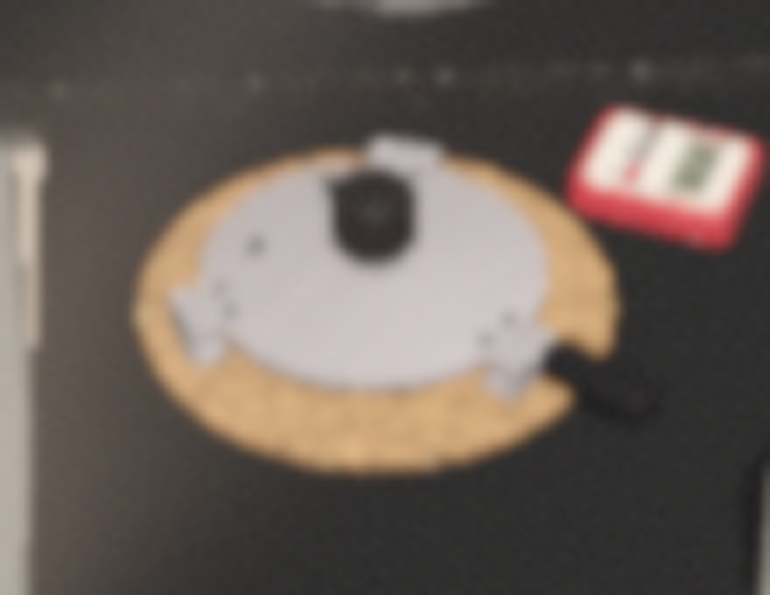

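View pics/full20.png

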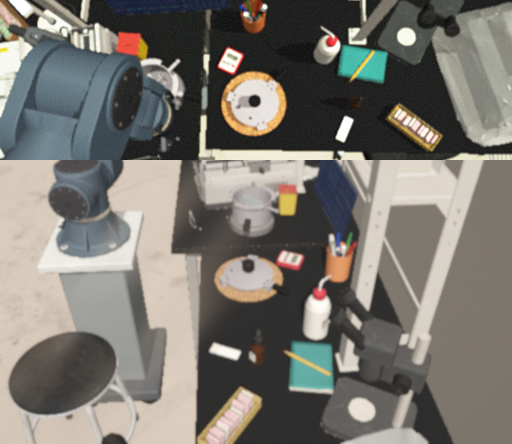

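```bash
python3 - <<'E'
from h import *
d=pickle.load(open("snap20.pkl","rb"));T=d["top"];d0=pickle.load(open("snap0.pkl","rb"))
f=lambda U,V:(210+(U+.5)/7-.5,140+(V+.5)/7-.5)
R=[((405,318),(430,345)),((173,385),(163,420)),((337,585),(373,577))]
P=np.array([np.mean([atz(T,*f(*u),.0265)[:2] for u in r],0) for r in R]);print("lid",P.mean(0),np.linalg.norm(P-P.mean(0),axis=1))
print("mat",atz(T,*f(308.5,445.5),.006),"knob",atz(T,*f(311,426),.06))
for n in("top","side"):
    a=d0[n]["image"].astype(int);b=d[n]["image"].astype(int);D=np.abs(a-b).max(2)
    print(n,{k:D[v0:v1,u0:u1].max() for k,(u0,u1,v0,v1) in (dict(timer=(216,246,146,176),drop=(345,370,192,212),slides=(334,356,214,245)) if n=="top" else dict(timer=(274,306,190,212),drop=(248,268,266,306),slides=(205,245,280,302))).items()})
E
```

```text
lid [ 0.51947015 -0.27122954] [0.06865449 0.06862238 0.06822909]
mat [ 0.51891833 -0.26861208  0.006     ] knob [ 0.51924258 -0.27070776  0.06      ]
top {'timer': np.int64(19), 'drop': np.int64(19), 'slides': np.int64(17)}
side {'timer': np.int64(4), 'drop': np.int64(18), 'slides': np.int64(6)}
```

```bash
python3 -c "
from st import *
st();print(bot.job_done())"
```

```text
33.25 [ 0.4237 -0.079   0.2452] yaz 5.01 [ 4.e-04  3.e-04 -1.e+00] F [ 0.2  0.1 -0.2] T [ 0.03 -0.   -0.03] w 0.065 v 0.64
the job is handed in; nothing more can be done
None
```

The lid is off the steam chamber and standing knob up on the cork mat. I handed the job in at 33 s with the gripper open and clear of everything.

**What I did:** I pushed the lever counter-clockwise with closed fingers from about -91° to -44°. The index ear measured about -42° from the chamber's centre and about -46° from the shifted lid's centre, so either way the lugs were inside the 7° window. Only then did I grip the knob. I lifted the lid straight off, set it down under force control (at most about 12 N) and released it.

**Last checks:**
- **Centring:** the lid measures about 3 mm from the mat's centre in the top view.
- **Level:** it looks level on its claws in the side view.
- **Bystanders:** the timer, dropper bottle and slides match the first pictures to within image noise.

**What went wrong or disagreed:**
- **First push:** it passed over the lever without touching it, because the fingertips stand about 2 cm higher than the reported tool point suggests. I corrected the height from the pictures.
- **Lid shift:** the pushes slid the lid about 6 mm sideways on the pot before lifting. It still came off freely.
- **Mat position:** the two views disagreed by several mm along y until I allowed for the mat's visible edge.

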